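# Refit the push-knob on the hall radio

## Robot

A 7-joint arm with a two-finger parallel gripper is mounted at the origin on the work surface. World frame = base frame: x ahead of the robot, y to its left, z up, the work surface at z = 0. Lengths are in m, angles in rad, forces in N, time in s.
With the tool pointing down it reaches from about 0.4 to 0.875 m from the base axis. Payload 19.3 kg.
Tool frame: the origin (TCP) lies at the very end of the fingers, on their centre line; the grasp point (between the pads) lies 19 mm behind it (bot.grasp_offset is the distance from the TCP to the grasp point, in m); z points along the fingers, x is the direction in which the jaws open and shut, and the axes are right-handed (so a half turn about z gives the same grasp; the last joint's range is limited). The gripper opens to 85 mm and grips with 20 to 120 N. Pads are 22 mm wide; open, the fingers measure 114 mm over their backs; the gripper's body (76 mm by 85 mm) begins 54 mm behind the grasp point. The pads swing forward as they close: fully open they stand 13 mm farther back than shut.
Start: joints at [1.257, 0.521, -0.036, 1.599, 0.021, 1.021, -0.113], TCP at [0.151, -0.607, 0.231] pointing down, gripper open.
Joint ranges: [-2.91, 2.91], [-0.3, 2.13], [-1.5, 1.42], [0.17, 2.43], [-1.26, 4.41], [0.16, 1.93], [-2.52, 2.52]. Speed limits (rad/s): [1.89, 1.89, 2.39, 2.39, 3.01, 3.01, 3.01].

## Interface

Orientations are given as [roll, pitch, yaw] about the fixed x, y, z axes, in that order (R = Rz(yaw) Ry(pitch) Rx(roll)).
In Python, from workcell import status, grab_frame, calibration, job, regions_of, mark_of, bot gives the robot as it stands.
- The arm moves only by the tool carry_out, never from a script. Its argument "deltas" is one flat list of numbers, 5 for each row, row after row: the opening, from -1 (shut) to 1 (fully open), then the shift along the tool's x, y, z in cm, then the turn about the tool's z in degrees. A call has 1 to 20 rows; each row shifts and turns the commanded pose from where the row before left it, along the tool's axes as they then stand; what a row does not reach is not made up. A row lasts 1/12 s, in which the tool goes at most 41.7 mm and 7.16 degrees, less where a joint would pass 70% of its speed; a pose out of reach is approached as far as the arm can. A call with a gripper value outside its range is refused whole. The fingers move at their own pace and stop on an object; "newtons" is the grip in N (left out, the last holds). Time passes only in rows, so rows that do not move let the fingers close. It gives the time, the measured TCP pose, the force and the opening at its end, in the units of the state.
- status.observe(): the state, without advancing time (a new reading comes with each control period).
- grab_frame(name): name is "scene" or "side" or "wrist"; returns the picture (480x640x3 uint8, red, green, blue); there is no depth.
- calibration(name): a dict with "fov_y" (degrees; the focal length in pixels is half the picture's height over the tangent of half this angle, whatever the lens; pixels are square), "cx", "cy" (the principal point, pixels), "R" (3x3) and "t" (3): a world point X has camera coordinates R X + t. Camera axes: x right, y down, z forward; pixel columns grow to the right and rows downward; lengths in m; the calibration is good to about 2 mm. A picture is of the moment at which its call begins: read the wrist's pose just before it. calibration takes no time and is no camera call; for the wrist camera it gives the pose at the moment of the call.
- job.job_done(): hands the job in, once; it reports no verdict.
Trained networks look in the newest picture that a camera, given by its name, has taken for a name from the list of things; names that differ only in an ending like _2 or _b are one class to them, and where a whole thing is asked for, a point or a joint stands for the part that bears it (a point fixed in the world has none). Each returns a list of dicts, best first, with "p" (0 to 1); they miss things now and then, are a little off and sometimes report something else, mostly with a low value. They report only what shows in the picture. A call takes as long as a camera call.
- regions_of(camera, target): "region" (480x640 bool, what is visible of it) and "xy" ([column, row] in pixels, amid what is visible of it).
- mark_of(camera, target): "xy" ([column, row] in pixels: a listed point, or the origin of a listed thing).
The state is a dict: "clock": time; "qpos": joint angles; "qd": joint speeds; "joint_efforts": joint torques, N m; "position": TCP position; "tool_rot": TCP orientation; "force": force on the tool from outside, world axes, zero at the start; "moment": the same for the moment, N m; "grip_width": finger opening in m.
Only numpy, scipy, OpenCV 4.12 (cv2) and the standard library are available. Lean on these libraries where they do the work, as an engineer would, in place of code of your own. Each camera call takes 0.05 s, during which the arm holds its last target.

## Task

Clear the small blue glass bowl off the top of the hall radio by gently nesting it upright in its twin on the table and letting go of it. Then fit the loose ivory knob onto the radio's bare D-shaped spindle, turned so that its red pointer lines up with the one on the spindle's disc, and push it fully home. Keep pushing so that the sprung spindle stays down at the bottom of its travel and finish like that, still holding the knob pressed; leave the other things on the table where they are.

Things in the scene. Friction and masses are not known exactly. Their poses are not given: they have to be found in the camera images.
- bowl: Cobalt-blue glass bowl, eye rings inside, 0.16 kg, upright on the radio 65-90 mm from the spindle axis. 50 mm tall: solid foot, diameter 42 mm tapering out to 49 mm at 24 mm; above 24.5 mm a straight band, outer diameter 64, wall 4, inner 55 mm; inner floor 27 mm up. Grasp it from above across the band, fingertips 28 mm or more above its underside. Origin: centre of underside, z up.
- twin: Identical blue bowl, loose, standing upright on the table (and staying there); same sizes and origin. When nested, the other bowl's foot stands on this one's inner floor: its origin is 27 mm above this origin, and its band begins 1.5 mm above this one's rim.
- knob: Loose ivory knob, 60 g, standing bore-down on the table: diameter 40 mm, 32 mm tall. Origin: centre of its underside, z up. D-shaped bore in the underside, 22 mm deep, 13.5 mm across the round, its flat 3.75 mm from the axis on the knob's +x side. A red pointer on the top and down the side shows +x, the side of the flat.
- knob_mark (a point): Point on the knob's red pointer: on its top (32 mm up), 18 mm from the axis along the knob's +x.
- spindle_seat (a point): Centre of the upper face of the spindle's aluminium disc (diameter 54, 3 mm thick); moves with the spindle; z up. The brass D-shaft stands 19 mm up from it: diameter 12 mm, flat 3 mm from the axis on the +x side, last 4 mm tapered. Red pointer on the disc along +x. It turns only above 0.08 N m. Knob home: its underside on this point, +x directions the same.
- spindle (a joint): How far the spindle (shaft and disc) is pushed down, in m: 0 up, 0.006 at the bottom stop. Spring-loaded: it begins to move at about 3 N, needs about 9 N at the bottom, and comes back up when let go.
- radio: Grey-green table radio, fixed, 110 mm deep (x), 260 mm wide (y), flat top 80 mm above the table. Origin: centre of its underside; its front faces its -x. The spindle's axis is at (0, +60 mm) from the origin in the radio's frame, the disc's upper face 11 mm above the radio's top.
- dish: Bystander: white ceramic key dish, 110 mm wide, 22 mm tall. Origin: centre of the underside.
- case: Bystander: black sunglasses case, 150 (its x) x 62 x 49 mm. Origin: centre of the underside.
- coinbox: Bystander: aluminium coin box with a flap lid, 79 (x) x 114 (y) x 61 mm. Origin: centre of the underside.
- cologne: Bystander: amber cologne bottle with a brass cap, 52 mm diameter, 144 mm tall. Origin: centre of the underside.
- shoehorn: Bystander: flat steel shoehorn with a dark handle, lying along its x (from -129 to +182 mm), 44 mm wide, 9 mm tall. Origin: on its underside.

How it is judged:
On the way, in this order (a step that is already met when the one before it is completed fails the run):
1. the blue bowl stands nested in its twin on the table, let go (horizontal distance between bowl and twin below 0.006 m and z of bowl in the frame of twin between 0.022 and 0.031 m and angle between each of bowl, twin's own z axis and vertical below 0.12 rad and height (world z) of twin below 0.006 m and contact force between the fingers and bowl below 0.2 N and contact force between the fingers and twin below 0.2 N), for 0.2 s.
2. the knob is fully home on the spindle, pointer in line (z of knob in the frame of spindle_seat below 0.003 m and horizontal distance between knob and spindle_seat below 0.003 m and angle between the x axis of knob and the x axis of spindle_seat, either way round below 0.3 rad and x of knob_mark in the frame of spindle_seat above 0.01 m and angle between knob's own z axis and vertical below 0.1 rad), for 0.2 s.
At the end, for the whole second after the job is handed in: Bowl nested in its twin on the table (centres within 6 mm, seated within 4 mm, both upright within 0.12 rad, untouched). Knob home on the spindle (within 3 mm, pointers within 0.3 rad, upright within 0.1 rad), spindle held down at least 4 mm by the fingers (over 1 N on the knob) (all of step 1 and all of step 2 and value of joint spindle above 0.004 m and contact force between the fingers and knob above 1 N); the arm keeps its last pose, push and grip.
It fails at once if a bystander (key dish, sunglasses case, coin box, cologne bottle, shoehorn) is moved by more than 30 mm (distance of any of dish, case, coinbox, cologne, shoehorn from where it was at the start of the episode above 0.03 m).
It fails at once if the glass bowl is dropped (moves faster than 0.6 m/s without the fingers on it) (linear speed of bowl above 0.6 m/s and contact force between the fingers and bowl below 0.1 N).
It also fails if it takes over 53 s, if anything falls off the work surface, if the arm or the gripper's body presses on something with over 40 N, if the wrist force passes 120 N, or if a joint passes its speed limit or range.

## Working session

There is one attempt and no reset: what is moved stays moved. The work goes in short steps, Python scripts to look and compute and a tool call to move; the robot and the scene stay as the last step left them, time stands still between calls to the robot, and variables do not carry over. Pictures are saved under pics/ and viewed, and the job is handed in when it is done.

Besides the shell and the picture viewer there is one more tool, called after ">>>" in YAML: its name, and indented under it one key for each argument. carry_out: Moves the arm, as the interface text tells. Its arguments: {"type":"object","properties":{"deltas":{"type":"array","items":{"type":"number"}},"newtons":{"type":"number"}},"required":["deltas"]}

```bash
ls; mkdir -p pics
python3 - <<'E'
from workcell import status, grab_frame, calibration, bot
import cv2
s=status.observe(); print({k:(v if not hasattr(v,'round') else v) for k,v in s.items()})
print(bot, getattr(bot,'grasp_offset',None))
for n in ["scene","side","wrist"]:
    c=calibration(n); print(n,c)
    im=grab_frame(n); cv2.imwrite(f"pics/{n}0.png",im[:,:,::-1])
E
```

```text
pics
{'clock': 0.0, 'qpos': array([ 1.25676985,  0.52198607, -0.0363224 ,  1.5999967 ,  0.02116503,
        1.02109408, -0.11279315]), 'qd': array([ 0.00011946,  0.00064441,  0.00163303, -0.00159988, -0.00094061,
       -0.00036018,  0.00067764]), 'joint_efforts': array([ 6.66721626e-04, -9.27102256e+01,  1.98153824e+00, -3.69922435e+01,
        1.81573274e-02,  8.30375677e-03, -4.75004313e-06]), 'position': array([ 0.15077734, -0.60619908,  0.23074723]), 'tool_rot': array([ 3.14154155e+00,  1.09960950e-03, -1.32699583e+00]), 'force': array([-0.3479427 , -0.14175923, -0.86652745]), 'moment': array([-0.01249067, -0.0119055 , -0.00685168]), 'grip_width': 0.0854746511639879}
<Robot object at 0x7f8329bffa10> 0.0187
scene {'fov_y': 49.681036355210395, 'cx': 311.2261908421369, 'cy': 242.9778972784985, 'R': array([[ 0.77499602,  0.63181447, -0.01384377],
       [ 0.3610554 , -0.46064385, -0.81083059],
       [-0.51867155,  0.62339211, -0.58511717]]), 't': array([-0.39066521, -0.21088874,  1.61680726])}
side {'fov_y': 46.860369272108564, 'cx': 324.48915732607975, 'cy': 244.11731751740535, 'R': array([[-0.75814263, -0.65208136,  0.00310848],
       [-0.49183669,  0.56869118, -0.65930798],
       [ 0.42815468, -0.50137835, -0.75186656]]), 't': array([0.37070572, 0.43254515, 1.03099758])}
wrist {'fov_y': 68.64439397781592, 'cx': 320.9817660618956, 'cy': 237.62197133839294, 'R': array([[ 2.40160196e-01, -9.70733089e-01, -5.91625075e-04],
       [-9.34224415e-01, -2.31293405e-01,  2.71529195e-01],
       [-2.63719214e-01, -6.46577941e-02, -9.62430021e-01]]), 't': array([-0.6250095 , -0.03465046,  0.3776277 ])}
```

View pics/scene0.png

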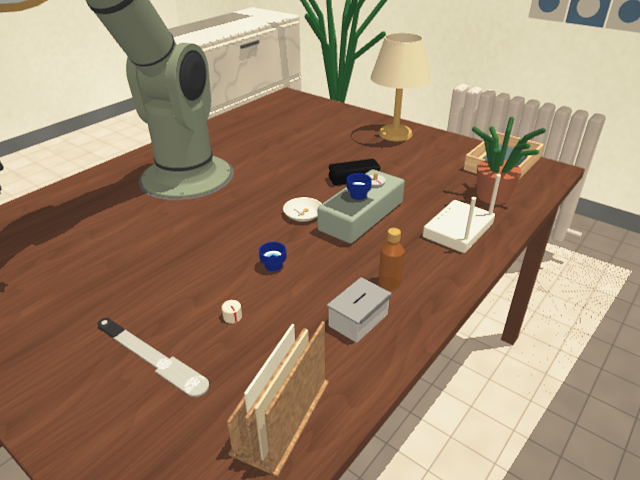

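View pics/side0.png

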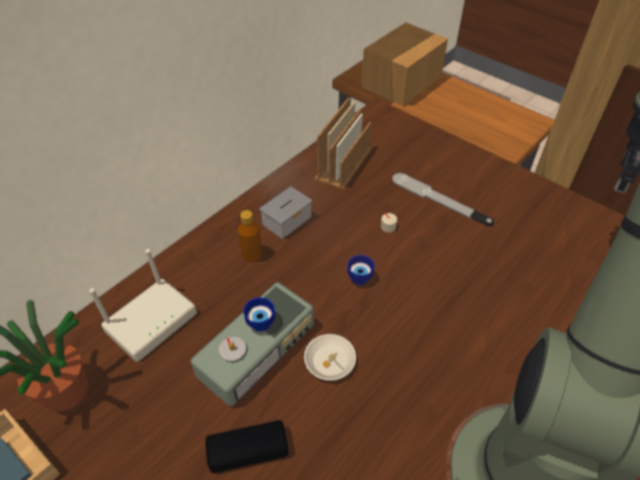

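View pics/wrist0.png

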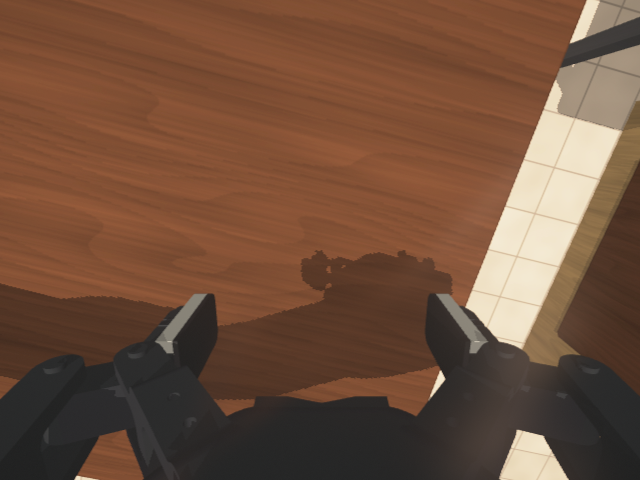

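The scene camera shows the bowl on the radio at (359,186), the twin at (272,256) and the knob at (231,312). The side camera shows them at (260,314), (361,270) and (389,222), with the spindle at (232,348). I'll triangulate from these.

```bash
cat > h.py <<'E'
from workcell import status, grab_frame, calibration, job, regions_of, mark_of, bot
import numpy as np, cv2
def K(c):
    f=240/np.tan(np.radians(c["fov_y"])/2); return f
def ray(c,uv):
    f=K(c); d=np.array([(uv[0]-c["cx"])/f,(uv[1]-c["cy"])/f,1.]); R=np.array(c["R"]); o=-R.T@c["t"]; d=R.T@d
    return o,d/np.linalg.norm(d)
def atz(c,uv,z):
    o,d=ray(c,uv); return o+d*(z-o[2])/d[2]
def tri(rs):
    A=sum(np.eye(3)-np.outer(d,d) for o,d in rs); b=sum((np.eye(3)-np.outer(d,d))@o for o,d in rs)
    x=np.linalg.solve(A,b); return x,[np.linalg.norm((np.eye(3)-np.outer(d,d))@(x-o)) for o,d in rs]
def proj(c,X):
    p=np.array(c["R"])@np.array(X)+c["t"]; f=K(c); return p[:2]/p[2]*f+[c["cx"],c["cy"]]
E
python3 - <<'E'
from h import *
np.set_printoptions(precision=4,suppress=True)
cs={n:calibration(n) for n in("scene","side")}
for t in ["bowl","knob","knob_mark","spindle_seat","radio","cologne","coinbox","dish","case","shoehorn"]:
    m={n:mark_of(n,t) for n in cs}
    for n in cs: print(t,n,[(np.round(q["xy"],1),round(q["p"],2), atz(cs[n],q["xy"],{"spindle_seat":.091,"knob_mark":.032}.get(t,0))[:2]) for q in m[n][:3]])
    if t not in("bowl",) and m["scene"] and m["side"]:
        print("   tri",tri([ray(cs[n],m[n][0]["xy"]) for n in cs]))
    if t=="bowl":
        for a in m["scene"][:2]:
            for b in m["side"][:2]: print("   ",tri([ray(cs["scene"],a["xy"]),ray(cs["side"],b["xy"])]))
print(status.observe()["clock"])
E
```

```text
bowl scene [(array([359.4, 195.3]), 0.95, array([0.496 , 0.2311]))]
bowl side [(array([263.2, 326.2]), 0.67, array([0.5997, 0.0828]))]
    (array([0.5646, 0.1173, 0.0771]), [np.float64(0.005685908095818271), np.float64(0.005685908095818314)])
knob scene [(array([233. , 317.3]), 0.58, array([ 0.5749, -0.3497]))]
knob side [(array([388.9, 225.5]), 0.67, array([ 0.5701, -0.3534]))]
   tri (array([ 0.5721, -0.3512, -0.0002]), [np.float64(0.0029592537149648154), np.float64(0.0029592537149647443)])
knob_mark scene [(array([234.2, 311.8]), 0.89, array([ 0.5918, -0.358 ]))]
knob_mark side [(array([388.2, 211.7]), 0.66, array([ 0.5851, -0.3658]))]
   tri (array([ 0.5879, -0.3612,  0.0327]), [np.float64(0.005012692570064675), np.float64(0.0050126925700648105)])
spindle_seat scene [(array([375.9, 178.1]), 0.62, array([0.5643, 0.2041]))]
spindle_seat side [(array([230.7, 350.6]), 0.84, array([0.5611, 0.2025]))]
   tri (array([0.5629, 0.2033, 0.0905]), [np.float64(0.0017119887659607035), np.float64(0.0017119887659607605)])
radio scene [(array([362.6, 218. ]), 0.77, array([0.5718, 0.1374]))]
radio
[... 990 characters left out ...]
, 0.0503]))]
   tri (array([0.4302, 0.0494, 0.0059]), [np.float64(0.005227196221717699), np.float64(0.005227196221717796)])
case scene [(array([354.3, 178.7]), 0.76, array([0.4268, 0.3032]))]
case side [(array([250.8, 450.2]), 0.71, array([0.4197, 0.2971])), (array([387.2, 226. ]), 0.45, array([ 0.5724, -0.349 ]))]
   tri (array([ 0.4236,  0.2998, -0.0003]), [np.float64(0.004589760846451486), np.float64(0.004589760846451515)])
shoehorn scene [(array([141.7, 352. ]), 0.86, array([ 0.5042, -0.5304]))]
shoehorn side [(array([447.6, 204.8]), 0.64, array([ 0.4953, -0.52  ]))]
   tri (array([ 0.498 , -0.5272, -0.007 ]), [np.float64(0.00037698406129396027), np.float64(0.00037698406129409276)])
1.15
```

```bash
cat >> h.py <<'E'
from scipy.spatial.transform import Rotation as Ro
def T():
    s=status.observe(); return Ro.from_euler("xyz",s["tool_rot"]).as_matrix(),np.array(s["position"]),s
def goto(p,yaw):
    "rows info: shift in cm in tool axes + turn deg about tool z"
    R,x,s=T(); d=R.T@(np.array(p)-x)*100
    y=s["tool_rot"][2]; dy=(yaw-y+np.pi)%(2*np.pi)-np.pi
    print("clock %.2f"%s["clock"],"pos",np.round(x,4),"rpy",np.round(s["tool_rot"],4),"F",np.round(s["force"],1),"w",round(s["grip_width"],4),"q7 %.2f"%s["qpos"][6])
    print("shift cm (tool axes now)",np.round(d,2),"turn deg about tool z",round(-np.degrees(dy),2))
E
python3 - <<'E'
from h import *
np.set_printoptions(precision=4,suppress=True)
cs={n:calibration(n) for n in("scene","side")}
for t in ["twin"]:
    m={n:mark_of(n,t) for n in cs}
    for n in cs: print(t,n,[(np.round(q["xy"],1),round(q["p"],2), atz(cs[n],q["xy"],0)[:2]) for q in m[n][:3]])
    print(tri([ray(cs[n],m[n][0]["xy"]) for n in cs]))
c=calibration("wrist"); R,x,s=T(); o=-c["R"].T@c["t"]
print("cam in tool",R.T@(o-x), "cam R in tool cols\n",R.T@c["R"].T)
im=grab_frame("side")
cv2.imwrite("pics/z.png",cv2.resize(im[260:420,160:330,::-1],None,fx=4,fy=3.5,interpolation=2))
E
```

```text
twin scene [(array([273.7, 264.8]), 0.66, array([ 0.5209, -0.1633]))]
twin side [(array([361.2, 281.2]), 0.56, array([ 0.5115, -0.1615]))]
(array([ 0.5152, -0.1617, -0.0036]), [np.float64(0.002965123554203572), np.float64(0.002965123554203704)])
cam in tool [ 0.0005 -0.0684 -0.1417] cam R in tool cols
 [[ 1.     -0.0013  0.0001]
 [ 0.0012  0.9624  0.2715]
 [-0.0004 -0.2715  0.9624]]
```

View pics/z.png

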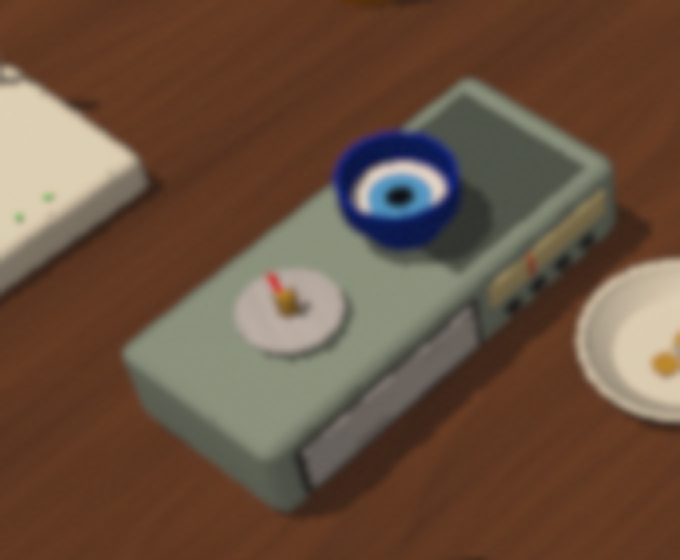

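>>> carry_out:
  deltas: [1, -1.43, -2.44, -0.1, 0, 1, -1.43, -2.44, -0.1, 0, 1, -1.43, -2.44, -0.1, 0, 1, -1.43, -2.44, -0.1, 0, 1, -1.43, -2.44, -0.1, 0, 1, -1.43, -2.44, -0.1, 0, 1, -1.43, -2.44, -0.1, 0, 1, -1.43, -2.44, -0.1, 0, 1, -1.43, -2.44, -0.1, 0, 1, -1.43, -2.44, -0.1, 0, 1, -1.43, -2.44, -0.1, 0, 1, -1.43, -2.44, -0.1, 0, 1, -1.43, -2.44, -0.1, 0, 1, -1.43, -2.44, -0.1, 0, 1, -1.43, -2.44, -0.1, 0, 1, -1.43, -2.44, -0.1, 0, 1, -1.43, -2.44, -0.1, 0, 1, -1.43, -2.44, -0.1, 0]

```text
clock: 2.8
position: [0.5158, -0.2497, 0.2495]
tool_rot: [-3.142, -0.0, -1.327]
force: [0.4, -0.8, 0.3]
grip_width: 0.0857
```

>>> carry_out:
  deltas: [1, 0, 0, 0, -6.3, 1, 0, 0, 0, -6.3, 1, 0, 0, 0, -6.3, 1, 0, 0, 0, -6.3, 1, 0, 0, 0, -6.3, 1, 0, 0, 0, -6.3, 1, 0, 0, 0, -6.3, 1, 0, 0, 0, -6.3, 1, 0, 0, 0, -6.3, 1, 0, 0, 0, -6.3, 1, 0, 0, 0, -6.3, 1, 0, 0, 0, -6.3, 1, 0, 0, 0, 0, 1, 0, 0, 0, 0]

```text
clock: 3.97
position: [0.5148, -0.2509, 0.2493]
tool_rot: [-3.141, -0.0, -0.011]
force: [0.8, 0.3, -0.6]
grip_width: 0.0853
```

Run:
```python
from h import *
np.set_printoptions(precision=4,suppress=True)
goto([.515,-.25,.25],0)
c=calibration("wrist"); im=grab_frame("wrist"); cv2.imwrite("pics/w1.png",im[:,:,::-1])
for t,z in [("twin",0),("knob",0),("knob_mark",.032)]:
    print(t,[(np.round(q["xy"],1),round(q["p"],2),atz(c,q["xy"],z)) for q in mark_of("wrist",t)[:3]])
```

```text
clock 3.97 pos [ 0.5148 -0.2509  0.2493] rpy [-3.1414 -0.     -0.0114] F [ 0.8  0.3 -0.6] w 0.0853 q7 0.13
shift cm (tool axes now) [ 0.01 -0.09 -0.07] turn deg about tool z -0.65
twin [(array([325.7, 123.5]), 0.71, array([ 0.5206, -0.1675,  0.    ]))]
knob [(array([364.1, 284.3]), 0.83, array([ 0.565 , -0.3518,  0.    ]))]
knob_mark [(array([387.2, 302.5]), 0.85, array([ 0.5872, -0.3603,  0.032 ])), (array([574.4, 145.5]), 0.63, array([ 0.7656, -0.1926,  0.032 ]))]
```

View pics/w1.png

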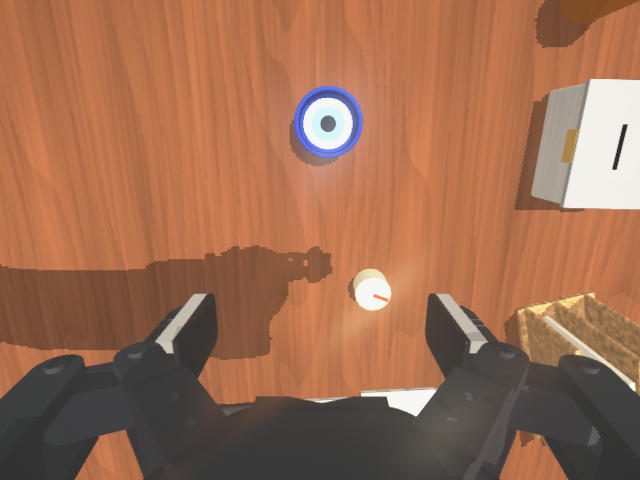

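The wrist picture shows the twin's rim centred near (328,121) and the knob's top near (373,292), with the pointer running to about (388,300). I'll fit the twin's rim.

```bash
cat >> h.py <<'E'
from scipy.optimize import least_squares
def rimfit(c,im,win,zr,r=.032,x0=None):
    """fit outer rim circle (radius r at height zr) to outer boundary of blue blob, top view"""
    a=im.astype(int); m=((a[...,2]>a[...,0]+45)&(a[...,2]>a[...,1]+30)).astype(np.uint8)
    w=np.zeros_like(m); u0,v0,u1,v1=win; w[v0:v1,u0:u1]=1; m&=w
    cs,_=cv2.findContours(m,cv2.RETR_EXTERNAL,cv2.CHAIN_APPROX_NONE); k=max(cs,key=cv2.contourArea)[:,0,:].astype(float)
    h=cv2.convexHull(k.astype(np.float32))[:,0]
    P=np.array([atz(c,p,zr)[:2] for p in k])
    f=lambda q:np.hypot(P[:,0]-q[0],P[:,1]-q[1])-q[2]
    s=least_squares(f,[*P.mean(0),r],loss="soft_l1",f_scale=.001)
    return s.x, np.sqrt(np.mean(f(s.x)**2)), m
E
python3 - <<'E'
from h import *
np.set_printoptions(precision=4,suppress=True)
c=calibration("wrist"); im=cv2.imread("pics/w1.png")[:,:,::-1]
x,e,m=rimfit(c,im,(270,60,390,190),.05); print(x,e)
g=im[255:325,340:410]; cv2.imwrite("pics/k1.png",cv2.resize(g[:,:,::-1],None,fx=8,fy=8,interpolation=cv2.INTER_CUBIC))
a=im.astype(int); r=(a[...,0]-a[...,1]>60)&(a[...,0]>150); 
r[:285]=0;r[315:]=0;r[:,:368]=0;r[:,395:]=0
ys,xs=np.nonzero(r);print(len(xs),[ (x,y) for x,y in zip(xs,ys)][:60])
E
```

```text
[ 0.5221 -0.1683  0.0311] 0.0002662005259638921
311 [(np.int64(390), np.int64(285)), (np.int64(391), np.int64(285)), (np.int64(392), np.int64(285)), (np.int64(393), np.int64(285)), (np.int64(394), np.int64(285)), (np.int64(390), np.int64(286)), (np.int64(391), np.int64(286)), (np.int64(392), np.int64(286)), (np.int64(393), np.int64(286)), (np.int64(394), np.int64(286)), (np.int64(391), np.int64(287)), (np.int64(392), np.int64(287)), (np.int64(393), np.int64(287)), (np.int64(394), np.int64(287)), (np.int64(391), np.int64(288)), (np.int64(392), np.int64(288)), (np.int64(393), np.int64(288)), (np.int64(394), np.int64(288)), (np.int64(391), np.int64(289)), (np.int64(392), np.int64(289)), (np.int64(393), np.int64(289)), (np.int64(394), np.int64(289)), (np.int64(391), np.int64(290)), (np.int64(392), np.int64(290)), (np.int64(393), np.int64(290)), (np.int64(394), np.int64(290)), (np.int64(391), np.int64(291)), (np.int64(392), np.int64(291)), (np.int64(393), np.int64(291)), (np.int64(394), np.int64(291)), (np.int64(392), np.int64(292)), (np.int64(393), np.int64(292)), (np.int64(394), np.int6
[... 172 characters left out ...]
.int64(393), np.int64(294)), (np.int64(394), np.int64(294)), (np.int64(374), np.int64(295)), (np.int64(375), np.int64(295)), (np.int64(376), np.int64(295)), (np.int64(377), np.int64(295)), (np.int64(392), np.int64(295)), (np.int64(393), np.int64(295)), (np.int64(394), np.int64(295)), (np.int64(374), np.int64(296)), (np.int64(375), np.int64(296)), (np.int64(376), np.int64(296)), (np.int64(377), np.int64(296)), (np.int64(378), np.int64(296)), (np.int64(379), np.int64(296)), (np.int64(380), np.int64(296)), (np.int64(391), np.int64(296)), (np.int64(392), np.int64(296)), (np.int64(393), np.int64(296)), (np.int64(394), np.int64(296)), (np.int64(374), np.int64(297)), (np.int64(375), np.int64(297))]
```

View pics/k1.png

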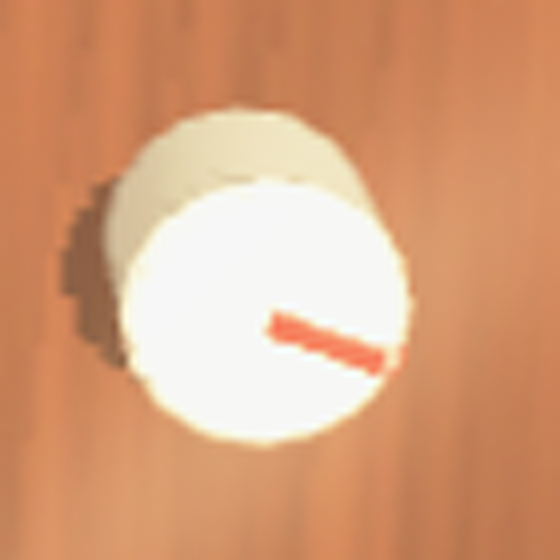

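>>> carry_out:
  deltas: [1, 0.33, -2.44, -0.15, -0.65, 1, 0.33, -2.44, -0.15, 0, 1, 0.33, -2.44, -0.15, 0, 1, 0.33, -2.44, -0.15, 0, 1, 0.33, -2.44, -0.15, 0, 1, 0.33, -2.44, -0.15, 0, 1, 0.33, -2.44, -0.15, 0, 1, 0.33, -2.44, -0.15, 0, 1, 0.33, -2.44, -0.15, 0, 1, 0.33, -2.44, -0.15, 0, 1, 0.33, -2.44, -0.15, 0, 1, 0.33, -2.44, -0.15, 0, 1, 0.33, -2.44, -0.15, 0, 1, 0.33, -2.44, -0.15, 0, 1, 0, 0, 0, 0, 1, 0, 0, 0, 0]

```text
clock: 5.5
position: [0.56, 0.0924, 0.2703]
tool_rot: [-3.141, 0.0, 0.005]
force: [-0.5, -0.2, -0.9]
grip_width: 0.0855
```

Run:
```python
from h import *
np.set_printoptions(precision=4,suppress=True)
goto([.565,.09,.27],0)
c=calibration("wrist"); im=grab_frame("wrist"); cv2.imwrite("pics/w2.png",im[:,:,::-1])
for t,z in [("bowl",.08),("spindle_seat",.091)]:
    print(t,[(np.round(q["xy"],1),round(q["p"],2),atz(c,q["xy"],z)) for q in mark_of("wrist",t)[:3]])
```

```text
clock 5.50 pos [0.56   0.0924 0.2703] rpy [-3.1413  0.      0.005 ] F [-0.5 -0.2 -0.9] w 0.0855 q7 -0.49
shift cm (tool axes now) [0.5  0.24 0.03] turn deg about tool z 0.28
bowl [(array([331.6, 188.1]), 0.76, array([0.5696, 0.1155, 0.08  ]))]
spindle_seat [(array([327.5,  95.3]), 0.93, array([0.5649, 0.196 , 0.091 ]))]
```

View pics/w2.png

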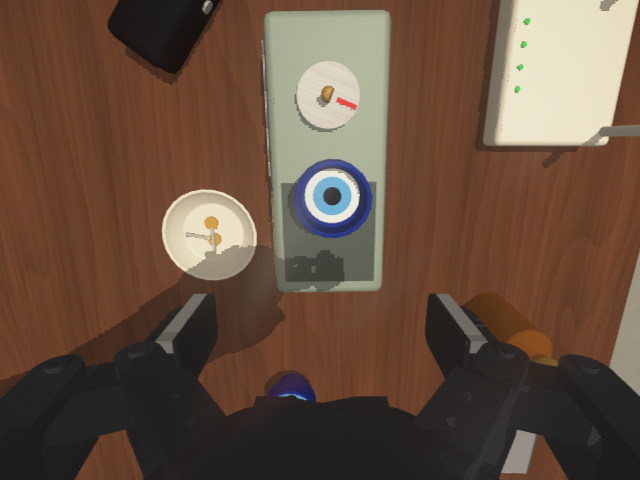

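The bowl's rim is centred near (332,198) and the disc near (328,95), with its pointer at (338,99)–(356,107). Next I'll fit these precisely.

```bash
cat > fit2.py <<'E'
from h import *
np.set_printoptions(precision=4,suppress=True)
c=calibration("wrist"); im=cv2.imread("pics/w2.png")[:,:,::-1]
x,e,m=rimfit(c,im,(280,140,390,255),.13); print("bowl",x,e)
a=im.astype(int)
red=(a[...,0]-a[...,1]>90)&(a[...,0]-a[...,2]>90); red[:85]=0; red[125:]=0; red[:,:330]=0; red[:,370:]=0
ys,xs=np.nonzero(red); P=np.array([atz(c,(u,v),.091)[:2] for u,v in zip(xs,ys)])
mu=P.mean(0); d=np.linalg.svd(P-mu)[2][0]; d*=np.sign(d[0]); print("red n",len(xs),"mean",mu,"dir",np.degrees(np.arctan2(d[1],d[0])))
# disc: light, low-saturation
hsv=cv2.cvtColor(np.ascontiguousarray(im),cv2.COLOR_RGB2HSV)
mk=((a.min(2)>140)&(np.abs(a[...,0]-a[...,1])<22)&(a[...,0]>=a[...,1])).astype(np.uint8)
w=np.zeros_like(mk); w[50:140,280:375]=1; mk&=w
mk=cv2.morphologyEx(mk,cv2.MORPH_CLOSE,np.ones((5,5)))
cs,_=cv2.findContours(mk,cv2.RETR_EXTERNAL,cv2.CHAIN_APPROX_NONE); k=max(cs,key=cv2.contourArea)
h=cv2.convexHull(k)[:,0,:]
H=np.array([atz(c,p,.091)[:2] for p in h])
f=lambda q:np.hypot(H[:,0]-q[0],H[:,1]-q[1])-q[2]
s=least_squares(f,[*H.mean(0),.027],loss="soft_l1",f_scale=.001); print("disc",s.x,np.sqrt(np.mean(f(s.x)**2)), h.min(0),h.max(0))
v=mu-s.x[:2]; print("pointer from centre deg",np.degrees(np.arctan2(v[1],v[0])),np.linalg.norm(v))
g=im[45:150,270:385].copy(); cv2.imwrite("pics/d2.png",cv2.resize(g[:,:,::-1],None,fx=5,fy=5,interpolation=cv2.INTER_CUBIC))
E
python3 fit2.py
```

```text
bowl [0.5693 0.1101 0.031 ] 0.0002762446414707803
red n 98 mean [0.5811 0.1873] dir -20.533753981088044
disc [0.5655 0.1934 0.027 ] 0.00012970268104588845 [296  61] [359 128]
pointer from centre deg -21.41907207357908 0.016770588840598923
```

View pics/d2.png

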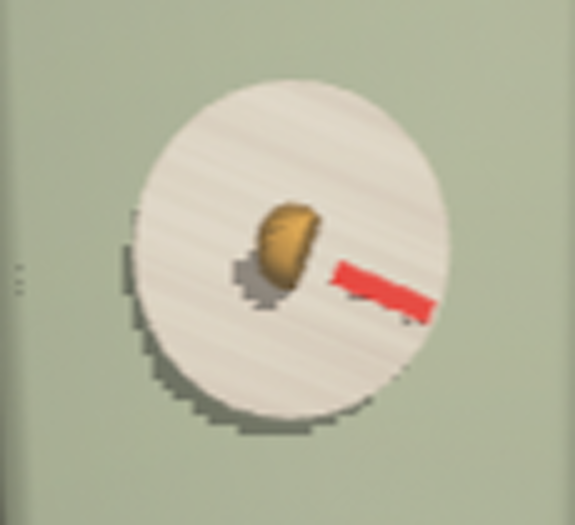

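>>> carry_out:
  deltas: [1, 0.23, -0.44, 1.75, 0.07, 1, 0.23, -0.44, 1.75, 0.07, 1, 0.23, -0.44, 1.75, 0.07, 1, 0.23, -0.44, 1.75, 0.07, 1, 0, 0, 0, 0, 1, 0, 0, 0, 0]

```text
clock: 6.15
position: [0.569, 0.1078, 0.2001]
tool_rot: [3.141, 0.001, -0.002]
force: [0.1, -0.3, 0.7]
grip_width: 0.0856
```

Run:
```python
from h import *
np.set_printoptions(precision=4,suppress=True)
goto([.5693,.1101,.11],0)
c=calibration("wrist"); im=grab_frame("wrist"); cv2.imwrite("pics/w3.png",im[:,:,::-1])
for z in(.13,):
  x,e,m=rimfit(c,im,(200,100,440,400),z); print("bowl",x,e)
```

```text
clock 6.15 pos [0.569  0.1078 0.2001] rpy [ 3.1413  0.0013 -0.002 ] F [ 0.1 -0.3  0.7] w 0.0856 q7 -0.57
shift cm (tool axes now) [ 0.04 -0.23  9.01] turn deg about tool z -0.11
bowl [0.5693 0.1132 0.0308] 0.0004543171833279005
```

View pics/w3.png

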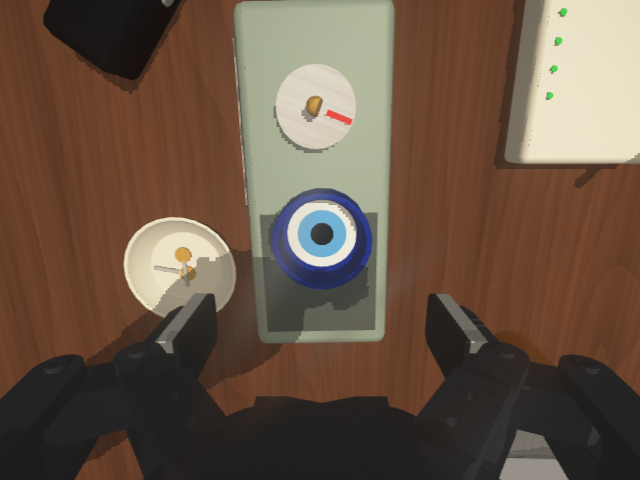

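```bash
cat > fit3.py <<'E'
from h import *
np.set_printoptions(precision=4,suppress=True)
# wrist cam in tool constant
c=calibration("wrist"); R,x,s=T()
Rt=c["R"]@R; ot=R.T@(-c["R"].T@c["t"]-x)   # cam coords from tool
def cam(pos,rpy):
    Rr=Ro.from_euler("xyz",rpy).as_matrix(); d=dict(c); d["R"]=Rt@Rr.T; d["t"]=-d["R"]@(np.array(pos)+Rr@ot); return d
for f,pos,rpy,wd,wb in [("w2",[.56,.0924,.2703],[-3.1413,0,.005],(40,150,270,385),(140,255,280,390)),("w3",[.569,.1078,.2001],[3.1413,.0013,-.002],(40,165,258,380),(170,300,255,390))]:
    cc=cam(pos,rpy); im=cv2.imread(f"pics/{f}.png")[:,:,::-1]; a=im.astype(int)
    def fitc(mk,w,z,r):
        q=np.zeros(mk.shape,np.uint8); q[w[0]:w[1],w[2]:w[3]]=mk[w[0]:w[1],w[2]:w[3]]
        q=cv2.morphologyEx(q,cv2.MORPH_CLOSE,np.ones((5,5)))
        k=max(cv2.findContours(q,cv2.RETR_EXTERNAL,cv2.CHAIN_APPROX_NONE)[0],key=cv2.contourArea)
        h=cv2.convexHull(k)[:,0,:]; H=np.array([atz(cc,p,z)[:2] for p in h])
        g=lambda q:np.hypot(H[:,0]-q[0],H[:,1]-q[1])-q[2]
        s=least_squares(g,[*H.mean(0),r],loss="soft_l1",f_scale=.001); return s.x,np.sqrt(np.mean(g(s.x)**2)),h.min(0),h.max(0)
    print(f,"disc",fitc((a.min(2)>140)&(np.abs(a[...,0]-a[...,1])<22)&(a[...,0]>=a[...,1]),wd,.091,.027))
    print(f,"white ring",fitc((a.min(2)>150),wb,.107,.02))
    print(f,"iris",fitc((a[...,2]>a[...,0]+60)&(a[...,1]>120),wb,.107,.01))
    print(f,"pupil",fitc((a.max(2)<60),wb,.107,.005))
E
python3 fit3.py
```

```text
w2 disc (array([0.5651, 0.1961, 0.027 ]), np.float64(0.00012910461370821888), array([296,  61], dtype=int32), array([359, 128], dtype=int32))
w2 white ring (array([0.5686, 0.112 , 0.0235]), np.float64(0.0005161287506827432), array([305, 171], dtype=int32), array([359, 222], dtype=int32))
w2 iris (array([0.569 , 0.1125, 0.0165]), np.float64(0.00012459186552713386), array([313, 177], dtype=int32), array([350, 214], dtype=int32))
w2 pupil (array([0.5696, 0.1117, 0.0064]), np.float64(0.0009317273831688787), array([329, 190], dtype=int32), array([340, 204], dtype=int32))
w3 disc (array([0.5651, 0.196 , 0.0269]), np.float64(0.0001187380699811918), array([275,  64], dtype=int32), array([356, 148], dtype=int32))
w3 white ring (array([0.5685, 0.1121, 0.0234]), np.float64(0.0005442964222381315), array([287, 203], dtype=int32), array([355, 266], dtype=int32))
w3 iris (array([0.569 , 0.1125, 0.0166]), np.float64(0.00010715795624032223), array([298, 210], dtype=int32), array([345, 256], dtype=int32))
w3 pupil (array([0.5695, 0.1121, 0.0069]), np.float64(0.0003720908280341081), array([314, 225], dtype=int32), array([332, 244], dtype=int32))
```

>>> carry_out:
  deltas: [1, 0, -0.15, 1.2, 0, 1, 0, -0.15, 1.2, 0, 1, 0, -0.15, 1.2, 0, 1, 0, 0, 1.2, 0, 1, 0, 0, 0, 0, 1, 0, 0, 0, 0, 1, 0, 0, 0, 0]

```text
clock: 6.78
position: [0.5694, 0.1132, 0.1525]
tool_rot: [-3.141, -0.0, -0.001]
force: [0.7, 0.1, -0.2]
grip_width: 0.0855
```

Run:
```python
from h import *
goto([.569,.1125,.110],0)
im=grab_frame("wrist"); cv2.imwrite("pics/w4.png",im[:,:,::-1])
goto([.569,.1125,.110],0)
```

```text
clock 6.78 pos [0.5694 0.1132 0.1525] rpy [-3.1415e+00 -1.0000e-04 -1.1000e-03] F [ 0.7  0.1 -0.2] w 0.0855 q7 -0.62
shift cm (tool axes now) [-0.04  0.07  4.25] turn deg about tool z -0.06
clock 6.83 pos [0.5696 0.1132 0.1527] rpy [-3.1414e+00 -6.0000e-04 -1.1000e-03] F [-0.8  0.7 -0.4] w 0.0857 q7 -0.62
shift cm (tool axes now) [-0.06  0.07  4.27] turn deg about tool z -0.06
```

View pics/w4.png

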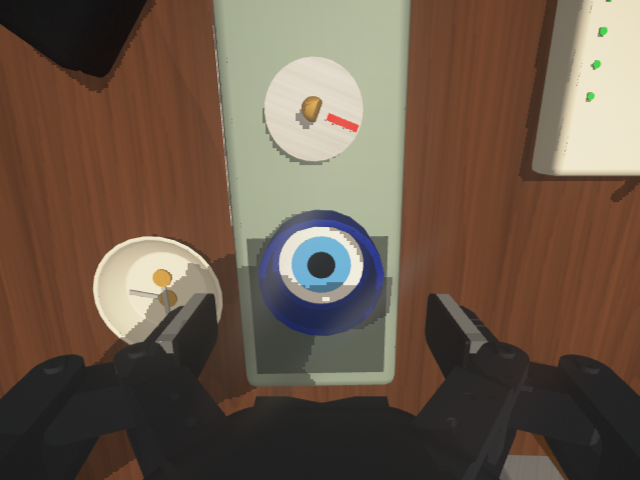

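>>> carry_out:
  deltas: [1, -0.03, 0.03, 1.0, 0, 1, -0.02, 0.03, 1.0, 0, 1, 0, 0, 1.0, 0, 1, 0, 0, 0.8, 0, 1, 0, 0, 0.4, 0, 1, 0, 0, 0, 0, 1, 0, 0, 0, 0]

```text
clock: 7.42
position: [0.5687, 0.1126, 0.1101]
tool_rot: [-3.142, 0.0, -0.001]
force: [0.1, -1.0, 1.2]
grip_width: 0.0856
```

>>> carry_out:
  deltas: [0, 0, 0, 0, 0, 0, 0, 0, 0, 0, 0, 0, 0, 0, 0, -1, 0, 0, 0, 0, -1, 0, 0, 0, 0, -1, 0, 0, 0, 0, -1, 0, 0, 0, 0, -1, 0, 0, 0, 0]
  newtons: 25

```text
clock: 8.08
position: [0.5692, 0.1126, 0.1111]
tool_rot: [-3.141, -0.001, -0.001]
force: [-1.3, -0.1, 6.5]
grip_width: 0.0645
```

Run:
```python
from h import *
goto([.569,.1125,.110],0)
im=grab_frame("wrist"); cv2.imwrite("pics/w5.png",im[:,:,::-1])
```

```text
clock 8.08 pos [0.5692 0.1126 0.1111] rpy [-3.1415e+00 -1.1000e-03 -1.2000e-03] F [-1.3 -0.1  6.5] w 0.0645 q7 -0.65
shift cm (tool axes now) [-0.02  0.01  0.11] turn deg about tool z -0.07
```

View pics/w5.png

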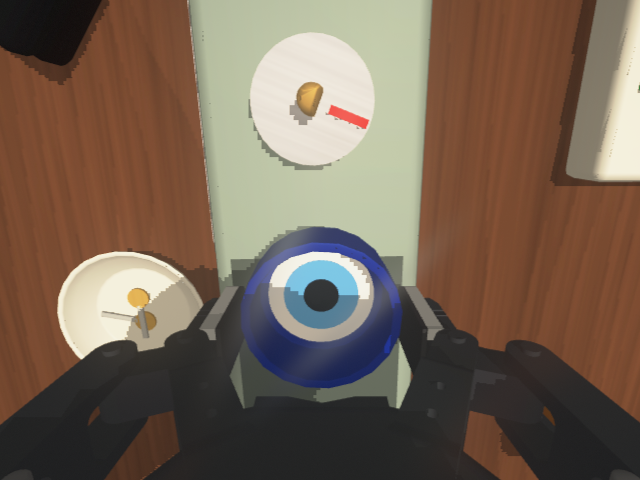

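>>> carry_out:
  deltas: [-1, 0, 0, -0.5, 0, -1, 0, 0, -1.0, 0, -1, 0, 0, -1.5, 0, -1, 0, 0, -2, 0, -1, 0, 0, -2, 0, -1, 0, 0, -2, 0, -1, 0, 0, -1, 0, -1, 0, 0, 0, 0]
  newtons: 25

```text
clock: 8.8
position: [0.5697, 0.1128, 0.2129]
tool_rot: [-3.141, -0.004, -0.001]
force: [-0.7, -0.3, -1.1]
grip_width: 0.064
```

Run:
```python
from h import *
goto([.522,-.168,.21],0)
im=grab_frame("wrist"); cv2.imwrite("pics/w6.png",im[:,:,::-1])
```

```text
clock 8.80 pos [0.5697 0.1128 0.2129] rpy [-3.1409e+00 -3.6000e-03 -1.4000e-03] F [-0.7 -0.3 -1.1] w 0.064 q7 -0.57
shift cm (tool axes now) [-4.74 28.08  0.25] turn deg about tool z -0.08
```

View pics/w6.png

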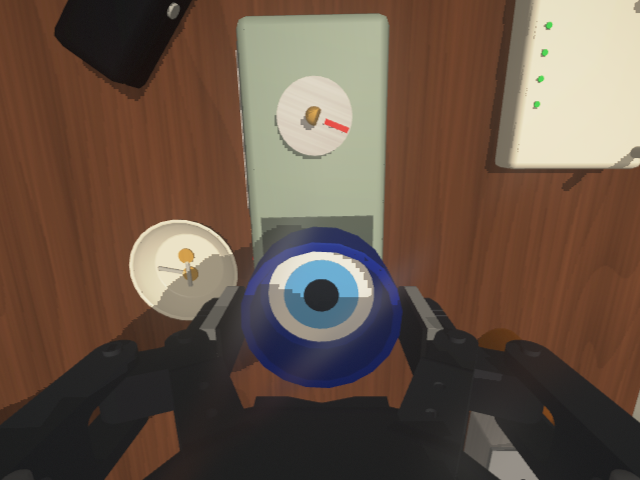

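>>> carry_out:
  deltas: [-1, -0.15, 1, 0, 0, -1, -0.26, 2, 0, 0, -1, -0.26, 2, 0, 0, -1, -0.26, 2, 0, 0, -1, -0.26, 2, 0, 0, -1, -0.26, 2, 0, 0, -1, -0.26, 2, 0, 0, -1, -0.26, 2, 0, 0, -1, -0.26, 2, 0, 0, -1, -0.26, 2, 0, 0, -1, -0.26, 2, 0, 0, -1, -0.26, 2, 0, 0, -1, -0.26, 2, 0, 0, -1, -0.26, 2, 0, 0, -1, -0.26, 2, 0, 0, -1, -0.26, 2, 0, 0, -1, -0.26, 2, 0, 0, -1, -0.26, 2, 0, 0, -1, -0.15, 1, 0, 0, -1, 0, 0, 0, 0]

```text
clock: 10.52
position: [0.5197, -0.2501, 0.209]
tool_rot: [3.142, 0.002, -0.005]
force: [-0.0, -1.4, -1.8]
grip_width: 0.0637
```

>>> carry_out:
  deltas: [-1, 0, 0, 0, 0, -1, 0, 0, 0, 0]

```text
clock: 10.68
position: [0.5211, -0.2464, 0.2099]
tool_rot: [-3.141, 0.001, -0.0]
force: [-0.2, -0.0, -0.9]
grip_width: 0.0637
```

```bash
cat >> h.py <<'E'
def fitc(cc,mk,w,z,r):
    q=np.zeros(mk.shape,np.uint8); q[w[0]:w[1],w[2]:w[3]]=mk[w[0]:w[1],w[2]:w[3]]
    q=cv2.morphologyEx(q,cv2.MORPH_CLOSE,np.ones((5,5)))
    k=max(cv2.findContours(q,cv2.RETR_EXTERNAL,cv2.CHAIN_APPROX_NONE)[0],key=cv2.contourArea)
    h=cv2.convexHull(k)[:,0,:]; H=np.array([atz(cc,p,z)[:2] for p in h])
    g=lambda q:np.hypot(H[:,0]-q[0],H[:,1]-q[1])-q[2]
    s=least_squares(g,[*H.mean(0),r],loss="soft_l1",f_scale=.001); return s.x,np.sqrt(np.mean(g(s.x)**2)),h.min(0),h.max(0)
E
python3 - <<'E'
from h import *
np.set_printoptions(precision=4,suppress=True)
goto([.522,-.168,.21],0)
c=calibration("wrist"); im=grab_frame("wrist"); cv2.imwrite("pics/w7.png",im[:,:,::-1]); a=im.astype(int)
np.savez("pics/w7.npz",**c)
wb=(40,200,240,420)
print("iris",fitc(c,(a[...,2]>a[...,0]+40)&(a[...,1]>120),wb,.027,.016))
print("rim",rimfit(c,im,(240,30,420,200),.05)[:2])
E
```

```text
clock 10.68 pos [ 0.5211 -0.2464  0.2099] rpy [-3.1408  0.0005 -0.0001] F [-0.2 -0.  -0.9] w 0.0637 q7 0.09
shift cm (tool axes now) [ 0.09 -7.84 -0.01] turn deg about tool z -0.01
iris (array([ 0.522 , -0.1687,  0.0159]), np.float64(0.0005794125433919008), array([305, 108], dtype=int32), array([339, 146], dtype=int32))
rim (array([ 0.5221, -0.1684,  0.0311]), np.float64(0.0002581146026182577))
```

View pics/w7.png

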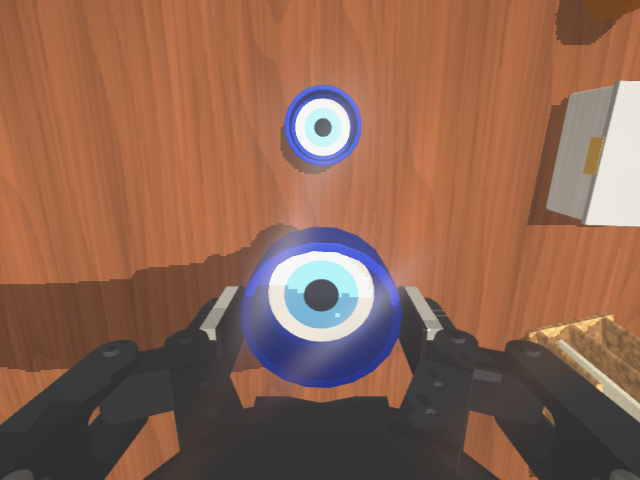

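>>> carry_out:
  deltas: [-1, 0.05, -1, 0, 0, -1, 0.05, -2, 0, 0, -1, 0, -2, 0.5, 0, -1, 0, -2, 1, 0, -1, 0, -0.8, 1.5, 0, -1, 0, 0, 2, 0, -1, 0, 0, 2, 0, -1, 0, 0, 2, 0, -1, 0, 0, 1, 0, -1, 0, 0, 0, 0, -1, 0, 0, 0, 0, -1, 0, 0, 0, 0]

```text
clock: 11.73
position: [0.5229, -0.1691, 0.1114]
tool_rot: [3.141, -0.001, -0.001]
force: [0.9, -1.0, -0.4]
grip_width: 0.0641
```

Run:
```python
from h import *
np.set_printoptions(precision=4,suppress=True)
goto([.522,-.1685,.058],0)
c=calibration("wrist"); im=grab_frame("wrist"); cv2.imwrite("pics/w8.png",im[:,:,::-1]); a=im.astype(int)
R,x,s=T()
for n in("w8",):
  print("held iris",fitc(c,(a[...,2]>a[...,0]+40)&(a[...,1]>100),(245,345,255,390),x[2]-.004,.0165))
im=grab_frame("scene"); cv2.imwrite("pics/s8.png",cv2.resize(im[200:320,200:360,::-1],None,fx=5,fy=5,interpolation=2))
im=grab_frame("side"); cv2.imwrite("pics/t8.png",cv2.resize(im[200:320,280:440,::-1],None,fx=5,fy=5,interpolation=2))
```

```text
clock 11.73 pos [ 0.5229 -0.1691  0.1114] rpy [ 3.1414 -0.0013 -0.0008] F [ 0.9 -1.  -0.4] w 0.0641 q7 -0.13
shift cm (tool axes now) [-0.1  -0.06  5.34] turn deg about tool z -0.04
held iris (array([ 0.5225, -0.1691,  0.0165]), np.float64(5.3549816649819625e-05), array([284, 261], dtype=int32), array([357, 328], dtype=int32))
```

View pics/s8.png

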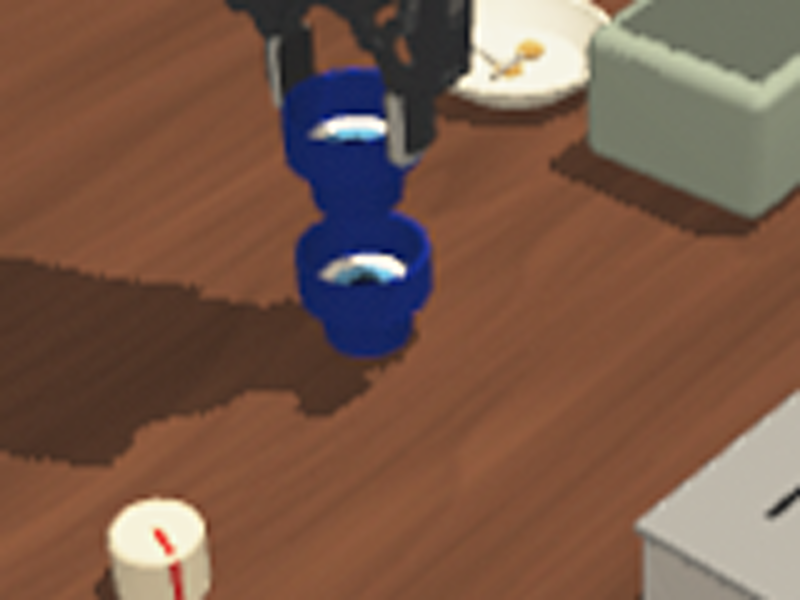

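View pics/t8.png

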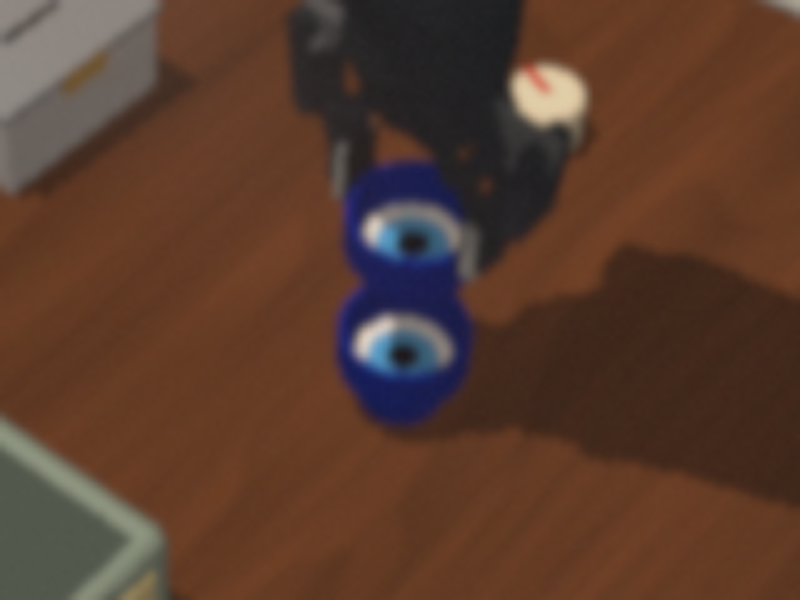

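Run:
```python
from h import *
for n,o in(("scene",(200,200)),("side",(280,200))):
    c=calibration(n)
    for X in [(.522,-.1685,.05),(.5225,-.1691,.1285),(.522,-.1685,.0),(.522,-.1685,.027),(.5225,-.1691,.107)]: print(n,X,np.round((proj(c,X)-o)*5,1))
```

```text
scene (0.522, -0.1685, 0.05) [356.6 246.2]
scene (0.5225, -0.1691, 0.1285) [346.2 106.9]
scene (0.522, -0.1685, 0.0) [362.8 330.2]
scene (0.522, -0.1685, 0.027) [359.5 285.4]
scene (0.5225, -0.1691, 0.107) [349.1 146.4]
side (0.522, -0.1685, 0.05) [403.3 320.6]
side (0.5225, -0.1691, 0.1285) [412.4 208.7]
side (0.522, -0.1685, 0.0) [397.9 386. ]
side (0.522, -0.1685, 0.027) [400.8 351.2]
side (0.5225, -0.1691, 0.107) [409.8 240. ]
```

>>> carry_out:
  deltas: [-1, -0.03, -0.06, 0.7, 0, -1, 0, 0, 1, 0, -1, 0, 0, 1, 0, -1, 0, 0, 0.8, 0, -1, 0, 0, 0.6, 0, -1, 0, 0, 0.4, 0, -1, 0, 0, 0.3, 0, -1, 0, 0, 0.2, 0, -1, 0, 0, 0.1, 0, -1, 0, 0, 0, 0, -1, 0, 0, 0, 0]

```text
clock: 12.8
position: [0.5221, -0.1688, 0.0595]
tool_rot: [3.142, -0.0, -0.001]
force: [-0.2, -0.9, -1.4]
grip_width: 0.0639
```

Run:
```python
from h import *
goto([.522,-.1685,.058],0)
im=grab_frame("scene"); cv2.imwrite("pics/s9.png",cv2.resize(im[200:320,200:360,::-1],None,fx=5,fy=5,interpolation=2))
```

```text
clock 12.80 pos [ 0.5221 -0.1688  0.0595] rpy [ 3.1415e+00 -3.0000e-04 -1.1000e-03] F [-0.2 -0.9 -1.4] w 0.0639 q7 -0.18
shift cm (tool axes now) [-0.01 -0.03  0.15] turn deg about tool z -0.06
```

View pics/s9.png

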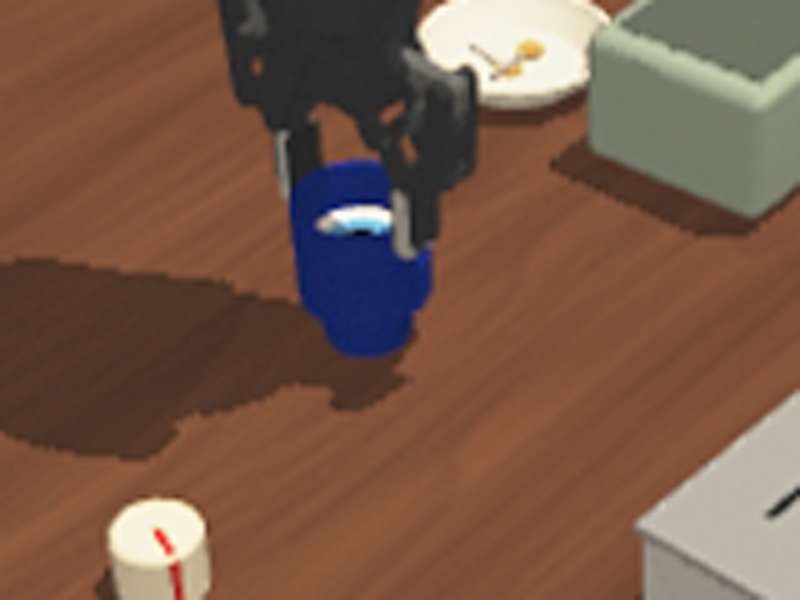

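>>> carry_out:
  deltas: [-1, 0, 0, 0.1, 0, -1, 0, 0, 0, 0, -1, 0, 0, 0, 0]

```text
clock: 13.1
position: [0.522, -0.1689, 0.0584]
tool_rot: [3.142, -0.0, -0.001]
force: [-1.0, 0.3, -1.7]
grip_width: 0.0638
```

>>> carry_out:
  deltas: [-1, 0, 0, 0.1, 0, -1, 0, 0, 0, 0, -1, 0, 0, 0, 0]

```text
clock: 13.35
position: [0.5221, -0.1689, 0.058]
tool_rot: [3.141, -0.0, -0.001]
force: [-4.6, 0.9, 14.9]
grip_width: 0.064
```

>>> carry_out:
  deltas: [-1, 0, 0, -0.05, 0, -1, 0, 0, 0, 0, 0.6, 0, 0, 0, 0, 0.6, 0, 0, 0, 0, 0.6, 0, 0, 0, 0, 0.8, 0, 0, 0, 0, 1, 0, 0, 0, 0, 1, 0, 0, 0, 0]

```text
clock: 14.02
position: [0.522, -0.1688, 0.0578]
tool_rot: [-3.142, 0.0, -0.001]
force: [0.0, -0.2, -0.4]
grip_width: 0.0857
```

Run:
```python
from h import *
goto([.522,-.1685,.20],0)
im=grab_frame("wrist"); cv2.imwrite("pics/w10.png",im[:,:,::-1])
```

```text
clock 14.02 pos [ 0.522  -0.1688  0.0578] rpy [-3.1416e+00  1.0000e-04 -1.1000e-03] F [ 0.  -0.2 -0.4] w 0.0857 q7 -0.18
shift cm (tool axes now) [  0.    -0.03 -14.22] turn deg about tool z -0.06
```

View pics/w10.png

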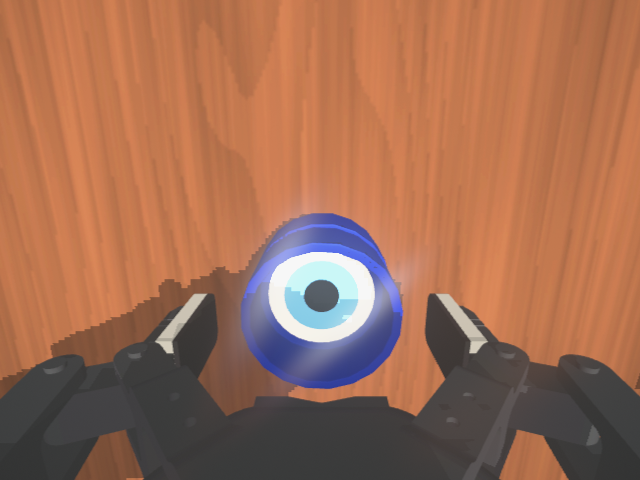

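>>> carry_out:
  deltas: [1, 0, 0, -0.5, 0, 1, 0, 0, -1, 0, 1, 0, 0, -1.5, 0, 1, 0, 0, -2, 0, 1, 0, 0, -2.5, 0, 1, 0, 0, -2.5, 0, 1, 0, 0, -2, 0, 1, 0.4, 2, -1, 0, 1, 0.8, 3, 0, 0, 1, 0.8, 3, 0, 0, 1, 0.8, 3, 0, 0, 1, 0.8, 3, 0, 0, 1, 0.8, 2, 0, 0, 1, 0.2, 1, 0, 0, 1, 0, 0, 0, 0, 1, 0, 0, 0, 0, 1, 0, 0, 0, 0]

```text
clock: 15.48
position: [0.5678, -0.3373, 0.1882]
tool_rot: [-3.141, -0.0, 0.0]
force: [0.2, 0.2, 1.3]
grip_width: 0.0851
```

Run:
```python
from h import *
np.set_printoptions(precision=4,suppress=True)
goto([.57,-.352,.1],0)
c=calibration("wrist"); im=grab_frame("wrist"); cv2.imwrite("pics/w11.png",im[:,:,::-1]); np.savez("pics/w11.npz",**c)
print(proj(c,[.57,-.352,.032]))
s=grab_frame("side"); cv2.imwrite("pics/t11.png",cv2.resize(s[200:320,280:440,::-1],None,fx=5,fy=5,interpolation=2))
```

```text
clock 15.48 pos [ 0.5678 -0.3373  0.1882] rpy [-3.141  -0.0001  0.0003] F [0.2 0.2 1.3] w 0.0851 q7 0.20
shift cm (tool axes now) [0.22 1.48 8.82] turn deg about tool z 0.02
[323.826  236.4029]
```

View pics/w11.png

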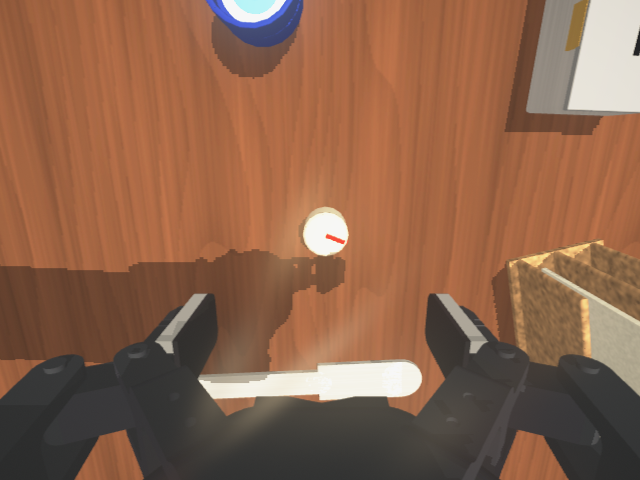

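View pics/t11.png

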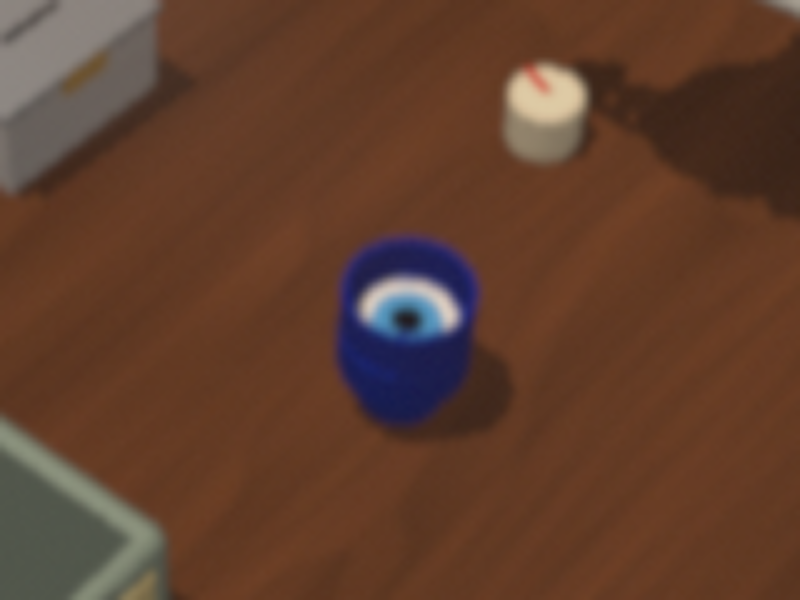

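The bowls are nested upright. In the wrist picture the knob's top is at about (326,233). Next I'll fit the knob's top and pointer, and fit the disc's pointer the same way.

```bash
cat > fk.py <<'E'
from h import *
np.set_printoptions(precision=4,suppress=True)
def ptr(c,im,w,z,ctr,th=80):
    a=im.astype(int); red=(a[...,0]-a[...,1]>th)&(a[...,0]-a[...,2]>th)
    q=np.zeros_like(red); q[w[0]:w[1],w[2]:w[3]]=red[w[0]:w[1],w[2]:w[3]]
    n,l,st,_=cv2.connectedComponentsWithStats(q.astype(np.uint8)); b=1+np.argmax(st[1:,4]); ys,xs=np.nonzero(l==b)
    P=np.array([atz(c,(u,v),z)[:2] for u,v in zip(xs,ys)]); mu=P.mean(0); d=np.linalg.svd(P-mu)[2][0]; v=mu-ctr; d*=np.sign(d@v)
    return len(xs),np.degrees(np.arctan2(d[1],d[0])),np.degrees(np.arctan2(v[1],v[0])),np.linalg.norm(v)
E
python3 - <<'E'
from fk import *
c=dict(np.load("pics/w11.npz")); im=cv2.imread("pics/w11.png")[:,:,::-1]; a=im.astype(int)
w=(195,265,295,360)
f=fitc(c,(a.min(2)>215),w,.032,.02); print("top",f)
g=cv2.GaussianBlur(np.ascontiguousarray(im),(3,3),0)
print(ptr(c,im,(225,250,322,349),.032,f[0][:2],90))
cv2.imwrite("pics/k11.png",cv2.resize(im[195:270,290:365,::-1],None,fx=8,fy=8,interpolation=cv2.INTER_CUBIC))
# spindle
c0=calibration("wrist"); R,x,s=T(); Rt=c0["R"]@R; ot=R.T@(-c0["R"].T@c0["t"]-x)
for fn,pos,rpy,w in [("w2",[.56,.0924,.2703],[-3.1413,0,.005],(85,125,330,370)),("w3",[.569,.1078,.2001],[3.1413,.0013,-.002],(100,130,318,365)),("w4",[.5694,.1132,.1526],[-3.1415,-.0003,-.0011],(105,140,318,365))]:
    Rr=Ro.from_euler("xyz",rpy).as_matrix(); cc=dict(c0); cc["R"]=Rt@Rr.T; cc["t"]=-cc["R"]@(np.array(pos)+Rr@ot)
    i=cv2.imread(f"pics/{fn}.png")[:,:,::-1]; print(fn,ptr(cc,i,w,.091,[.5651,.196],90))
    b=i.astype(int)
    if fn=="w4": print(fitc(cc,(b.min(2)>140)&(np.abs(b[...,0]-b[...,1])<22)&(b[...,0]>=b[...,1]),(40,175,240,385),.091,.027))
E
```

```text
top (array([ 0.5715, -0.3496,  0.0189]), np.float64(0.00015944169864376146), array([304, 213], dtype=int32), array([347, 254], dtype=int32))
(76, np.float64(-21.060088288089226), np.float64(-29.035017922715646), np.float64(0.009352995604604963))
w2 (98, np.float64(-20.36317572749241), np.float64(-20.891945203533684), np.float64(0.01681377806751784))
w3 (155, np.float64(-20.907580757955444), np.float64(-20.78253724146583), np.float64(0.016852397694952066))
w4 (238, np.float64(-21.232026008410397), np.float64(-20.66857352467193), np.float64(0.01707396868700961))
(array([0.5652, 0.1961, 0.0269]), np.float64(8.096820037293657e-05), array([264,  56], dtype=int32), array([363, 160], dtype=int32))
```

View pics/k11.png

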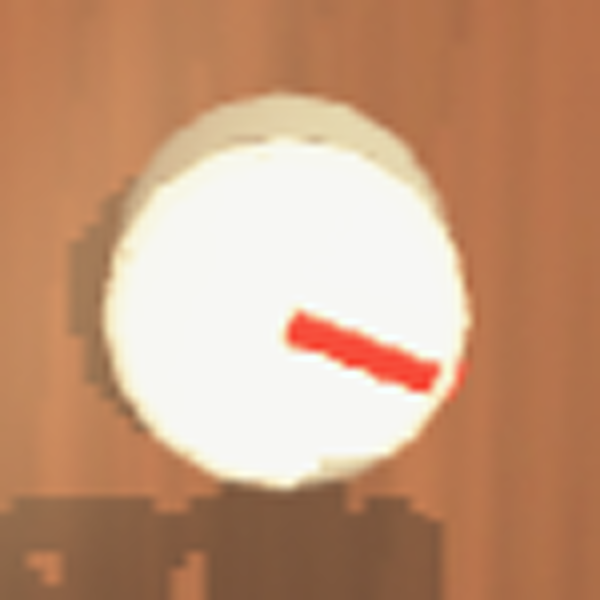

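```bash
cat > sil.py <<'E'
from fk import *
def silfit(c,im,w,z0=0.,h=.032,r=.02,bev=.0015,x0=None,dbg=None):
    a=im.astype(float); m=((a[...,1]/(a[...,0]+1)>.82)&(a[...,2]/(a[...,0]+1)>.6)&(a[...,0]>90)).astype(np.uint8)
    q=np.zeros_like(m); q[w[0]:w[1],w[2]:w[3]]=m[w[0]:w[1],w[2]:w[3]]
    q=cv2.morphologyEx(q,cv2.MORPH_CLOSE,np.ones((3,3)))
    k=max(cv2.findContours(q,cv2.RETR_EXTERNAL,cv2.CHAIN_APPROX_NONE)[0],key=cv2.contourArea)
    obs=cv2.convexHull(k)[:,0,:].astype(np.float64)
    # distances along normals: use support function in many directions
    th=np.linspace(0,2*np.pi,72,endpoint=False); D=np.c_[np.cos(th),np.sin(th)]
    so=(obs@D.T).max(0)
    t=np.linspace(0,2*np.pi,180,endpoint=False)
    def sup(p):
        C=[]
        for zz,rr in((z0,r),(z0+h-bev,r),(z0+h,r-bev)):
            X=np.c_[p[0]+rr*np.cos(t),p[1]+rr*np.sin(t),np.full(t.size,zz)]
            Y=X@c["R"].T+c["t"]; C.append(Y[:,:2]/Y[:,2:]*K(c)+[c["cx"],c["cy"]])
        return (np.vstack(C)@D.T).max(0)
    f=lambda p:sup(p)-p[2]-so   # p2: edge erosion px
    s=least_squares(f,[*x0,0.],loss="soft_l1",f_scale=.5,diff_step=1e-4)
    return s.x,np.sqrt(np.mean(f(s.x)**2)),q
E
python3 - <<'E'
from sil import *
c=dict(np.load("pics/w11.npz")); im=cv2.imread("pics/w11.png")[:,:,::-1]
x,e,q=silfit(c,im,(195,270,290,365),x0=(.571,-.35)); print(x,e)
print(ptr(c,im,(225,250,322,349),.032,x[:2],90))
print(proj(c,[*x[:2],.032]), proj(c,[x[0]+.018*np.cos(np.radians(-21)),x[1]+.018*np.sin(np.radians(-21)),.032]))
g=im[195:270,290:365].copy(); cv2.imwrite("pics/m11.png",cv2.resize(q[195:270,290:365]*255,None,fx=8,fy=8,interpolation=0))
E
```

```text
[ 0.5713 -0.3507  0.5713] 0.26804211513719656
(76, np.float64(-21.060088288089226), np.float64(-22.00555514629215), np.float64(0.009065697181519266))
[325.2701 235.0185] [344.2681 242.0426]
```

View pics/m11.png

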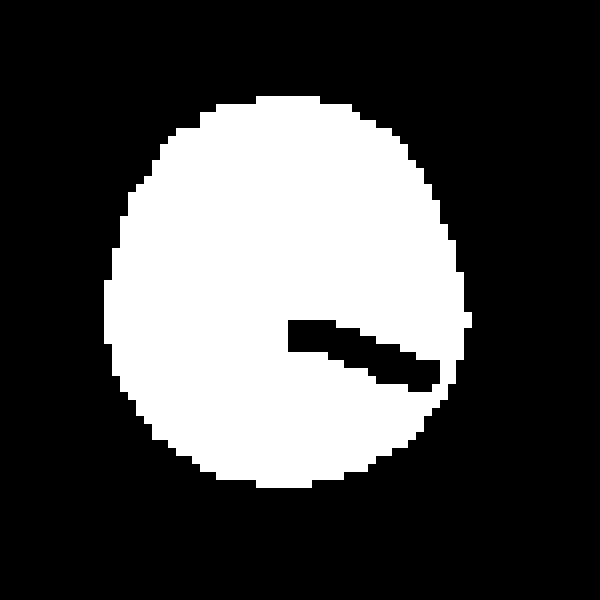

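>>> carry_out:
  deltas: [1, 0.1, 0.4, 1, 0, 1, 0.1, 0.5, 2, 0, 1, 0.1, 0.44, 2.4, 0, 1, 0.05, 0, 2.4, 0, 1, 0, 0, 2.4, 0, 1, 0, 0, 1.6, 0, 1, 0, 0, 0, 0, 1, 0, 0, 0, 0, 1, 0, 0, 0, 0]

```text
clock: 16.33
position: [0.5718, -0.3523, 0.0708]
tool_rot: [3.141, -0.001, -0.001]
force: [0.8, 0.6, 0.2]
grip_width: 0.0852
```

Run:
```python
from sil import *
goto([.5713,-.3507,.010],0)
c=calibration("wrist"); im=grab_frame("wrist"); cv2.imwrite("pics/w12.png",im[:,:,::-1]); np.savez("pics/w12.npz",**c)
u=proj(c,[.5713,-.3507,.02]).astype(int); w=(u[1]-75,u[1]+75,u[0]-75,u[0]+75); print(u)
x,e,q=silfit(c,im,w,x0=(.5713,-.3507)); print(x,e)
print(ptr(c,im,w,.032,x[:2],90))
goto([*x[:2],.010],0)
```

```text
clock 16.33 pos [ 0.5718 -0.3523  0.0708] rpy [ 3.1411 -0.001  -0.0009] F [0.8 0.6 0.2] w 0.0852 q7 0.16
shift cm (tool axes now) [-0.06 -0.16  6.08] turn deg about tool z -0.05
[320 257]
[ 0.5712 -0.3505  0.8001] 0.4735781081311888
(203, np.float64(-22.236446837440162), np.float64(-22.44072174633208), np.float64(0.009012546350416446))
clock 16.38 pos [ 0.5719 -0.3525  0.0711] rpy [ 3.1408 -0.0015 -0.001 ] F [0.4 0.2 0.2] w 0.0849 q7 0.16
shift cm (tool axes now) [-0.08 -0.2   6.11] turn deg about tool z -0.06
```

View pics/w12.png

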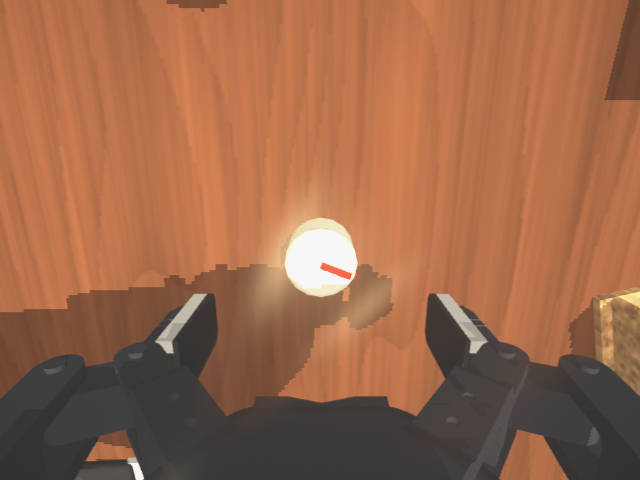

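>>> carry_out:
  deltas: [1, -0.03, -0.1, 1, 0, 1, -0.02, -0.09, 1.5, 0, 1, 0, 0, 1.5, 0, 1, 0, 0, 1.2, 0, 1, 0, 0, 0.7, 0, 1, 0, 0, 0.15, 0, 1, 0, 0, 0, 0, 1, 0, 0, 0, 0, 1, 0, 0, 0, 0]

```text
clock: 17.13
position: [0.5711, -0.3506, 0.0099]
tool_rot: [3.141, -0.001, -0.001]
force: [0.1, 0.0, 0.5]
grip_width: 0.0851
```

>>> carry_out:
  deltas: [0.2, 0, 0, 0, 0, 0.2, 0, 0, 0, 0, 0.2, 0, 0, 0, 0, 0, 0, 0, 0, 0, -1, 0, 0, 0, 0, -1, 0, 0, 0, 0, -1, 0, 0, 0, 0, -1, 0, 0, 0, 0, -1, 0, 0, 0, 0, -1, 0, 0, 0, 0]
  newtons: 50

```text
clock: 17.97
position: [0.5709, -0.3505, 0.0098]
tool_rot: [3.141, -0.0, -0.001]
force: [-2.7, 1.5, 7.3]
grip_width: 0.0386
```

Run:
```python
from sil import *
goto([.5712,-.3505,.010],0)
c=calibration("wrist"); im=grab_frame("wrist"); cv2.imwrite("pics/w13.png",im[:,:,::-1]); np.savez("pics/w13.npz",**c)
```

```text
clock 17.97 pos [ 0.5709 -0.3505  0.0098] rpy [ 3.1413 -0.0002 -0.0011] F [-2.7  1.5  7.3] w 0.0386 q7 0.13
shift cm (tool axes now) [ 0.03  0.   -0.02] turn deg about tool z -0.07
```

View pics/w13.png

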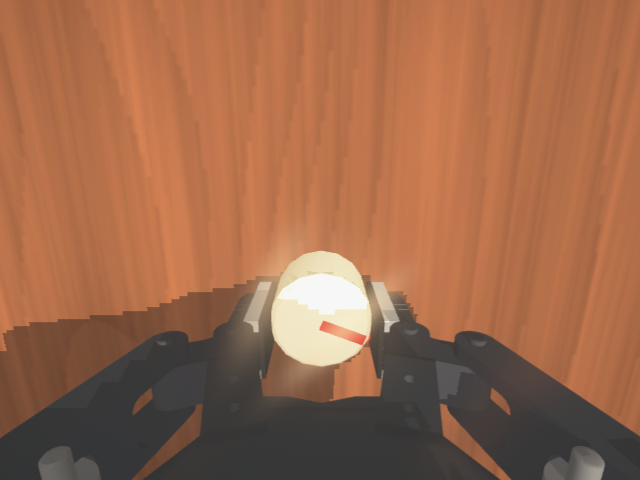

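Run:
```python
from sil import *
c=dict(np.load("pics/w13.npz")); im=cv2.imread("pics/w13.png")[:,:,::-1]
w=(240,372,271,372)
x,e,q=silfit(c,im,w,x0=(.5711,-.3505)); print(x,e)
print(ptr(c,im,(315,355,300,372),.032,x[:2],90)); print(ptr(c,im,(315,355,300,372),.032,np.array([.5711,-.3505]),90))
print(proj(c,[x[0],x[1],.032]))
```

```text
[ 0.5706 -0.3504  0.8138] 2.8436389936148103
(129, np.float64(-12.414647023263752), np.float64(-22.83381196635313), np.float64(0.015119717096851658))
(129, np.float64(-12.414647023263752), np.float64(-23.22479860183818), np.float64(0.014636475571657082))
[320.9505 324.7845]
```

>>> carry_out:
  deltas: [-1, 0, 0, -0.5, 0, -1, 0, 0, -1, 0, -1, 0, 0, -2, 0, -1, 0, 0, -3, 0, -1, 0, 0, -3, 0, -1, 0, 0, -3, 0, -1, 0, 0, -3, 0, -1, 0, 0, -2, 0, -1, 0, 0, -1, 0, -1, 0, 0, 0, 0]

```text
clock: 18.85
position: [0.5716, -0.3508, 0.197]
tool_rot: [3.14, -0.003, -0.001]
force: [0.3, -1.4, -1.5]
grip_width: 0.0384
```

>>> carry_out:
  deltas: [-1, 0, -1, -0.5, 0, -1, 0, -2, -0.5, 0, -1, 0, -2.6, -0.5, 0, -1, 0, -2.6, -0.5, 0, -1, 0, -2.6, 0, 0, -1, 0, -2.6, 0, 0, -1, 0, -2.6, 0, 0, -1, 0, -2.6, 0, 0, -1, 0, -2.6, 0, 0, -1, 0, -2.6, 0, 0, -1, -0.2, -2.6, 0, 0, -1, -0.2, -2.6, 0, 0, -1, -0.2, -2.6, 0, 0, -1, -0.1, -2.6, 0, 0, -1, 0, -2.6, 0, 0, -1, 0, -2.6, 0, 0, -1, 0, -2.6, 0, 0, -1, 0, -2.6, 0, 0, -1, 0, -1.5, 0, 0, -1, 0, 0, 0, 0]

```text
clock: 20.52
position: [0.5627, 0.1151, 0.2131]
tool_rot: [-3.14, 0.002, 0.004]
force: [0.2, 0.4, -0.9]
grip_width: 0.0386
```

>>> carry_out:
  deltas: [-1, 0, 0, 0, -1, -1, 0, 0, 0, 0, -1, 0, 0, 0, 0, -1, 0, 0, 0, 0]

```text
clock: 20.85
position: [0.5642, 0.1097, 0.214]
tool_rot: [3.141, 0.001, 0.015]
force: [-0.2, 0.4, -0.9]
grip_width: 0.0385
```

Run:
```python
from sil import *
goto([.5651,.1960,.15],0)
c=calibration("wrist"); im=grab_frame("wrist"); cv2.imwrite("pics/w14.png",im[:,:,::-1]); np.savez("pics/w14.npz",**c)
b=im.astype(int); u=proj(c,[.5651,.196,.091]).astype(int); print(u)
d=fitc(c,(b.min(2)>140)&(np.abs(b[...,0]-b[...,1])<22)&(b[...,0]>=b[...,1]),(max(u[1]-60,0),u[1]+60,u[0]-55,u[0]+55),.091,.027); print(d)
print(ptr(c,im,(max(u[1]-50,0),u[1]+50,u[0],u[0]+50),.091,d[0][:2],90))
goto([.5651,.1960,.15],0)
```

```text
clock 20.85 pos [0.5642 0.1097 0.214 ] rpy [3.1413 0.0005 0.015 ] F [-0.2  0.4 -0.9] w 0.0385 q7 -0.55
shift cm (tool axes now) [ 0.22 -8.63  6.4 ] turn deg about tool z 0.86
[324 111]
(array([0.5652, 0.1961, 0.027 ]), np.float64(9.234914761553947e-05), array([287,  71], dtype=int32), array([362, 150], dtype=int32))
(141, np.float64(-21.503413036660216), np.float64(-21.13713745438455), np.float64(0.01700074252113517))
clock 20.90 pos [0.5643 0.1098 0.2141] rpy [3.1414 0.0003 0.0151] F [ 0.1 -0.7 -1.3] w 0.0383 q7 -0.55
shift cm (tool axes now) [ 0.22 -8.62  6.41] turn deg about tool z 0.87
```

View pics/w14.png

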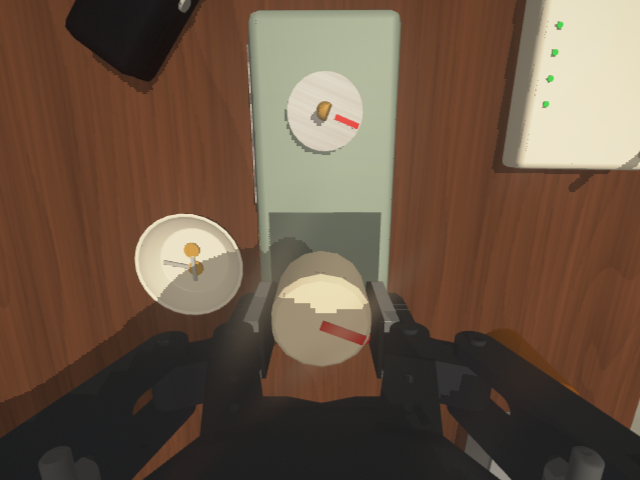

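```bash
python3 - <<'E'
from sil import *
c=dict(np.load("pics/w14.npz")); im=cv2.imread("pics/w14.png")
p=np.array([.5643,.1097]); z0=.214-.0098; t=np.linspace(0,2*np.pi,400)
S=6; o=np.array([255,235]); g=cv2.resize(im[235:380,255:388],None,fx=S,fy=S,interpolation=cv2.INTER_CUBIC)
for zz,rr,col in((z0,.02,(255,0,0)),(z0+.032,.02,(0,255,0)),(z0+.032,.0185,(255,255,0))):
    for a in t:
        q=(proj(c,[p[0]+rr*np.cos(a),p[1]+rr*np.sin(a),zz])-o+.5)*S; cv2.circle(g,tuple(np.round(q).astype(int)),1,col,-1)
an=.015+np.radians(-22)
for s in np.linspace(0,.018,60):
    q=(proj(c,[p[0]+s*np.cos(an),p[1]+s*np.sin(an),z0+.032])-o+.5)*S; cv2.circle(g,tuple(np.round(q).astype(int)),1,(0,0,0),-1)
cv2.imwrite("pics/o14.png",g[:,:798]); print(g.shape)
E
python3 -c "
import cv2;g=cv2.imread('pics/o14.png');cv2.imwrite('pics/o14b.png',cv2.resize(g,None,fx=.68,fy=.68))"
```

```text
(870, 798, 3)
```

View pics/o14b.png

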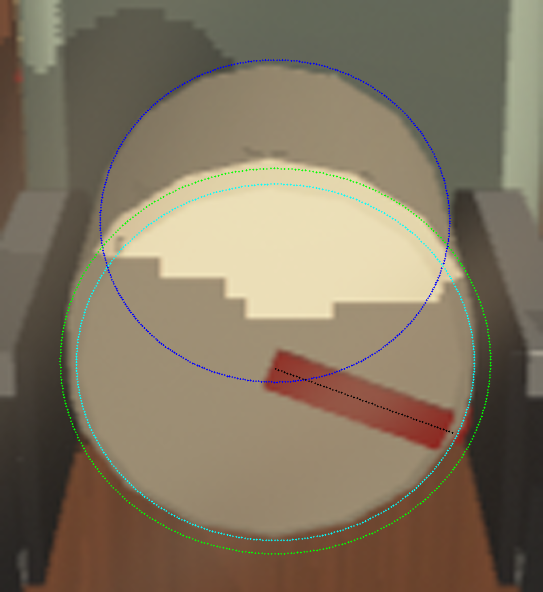

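>>> carry_out:
  deltas: [-1, 0, -1, 0, 0, -1, 0, -2, 0, 0, -1, 0.1, -2, 0, 0, -1, 0.1, -2, 0.5, 0, -1, 0.03, -1, 1, 0, -1, 0, -0.63, 1.5, 0, -1, 0, 0, 2, 0, -1, 0, 0, 2, 0, -1, 0, 0, 1, 0, -1, 0, 0, 0, 0, -1, 0, 0, 0, 0, -1, 0, 0, 0, 0, -1, 0, 0, 0, 0]

```text
clock: 21.98
position: [0.5658, 0.1971, 0.1354]
tool_rot: [-3.141, -0.002, 0.016]
force: [0.7, -0.4, -0.9]
grip_width: 0.0385
```

Run:
```python
from sil import *
goto([.5652,.1961,.1],.015)
im=grab_frame("side"); cv2.imwrite("pics/t15.png",cv2.resize(im[270:400,160:310,::-1],None,fx=5,fy=4.6,interpolation=2))
goto([.5652,.1961,.1],.015)
```

```text
clock 21.98 pos [0.5658 0.1971 0.1354] rpy [-3.141  -0.0016  0.016 ] F [ 0.7 -0.4 -0.9] w 0.0385 q7 -0.75
shift cm (tool axes now) [-0.06  0.1   3.54] turn deg about tool z 0.06
clock 22.03 pos [0.5657 0.1971 0.1353] rpy [-3.1412 -0.0015  0.0161] F [ 0.3  0.3 -0.9] w 0.0383 q7 -0.75
shift cm (tool axes now) [-0.06  0.1   3.53] turn deg about tool z 0.06
```

View pics/t15.png

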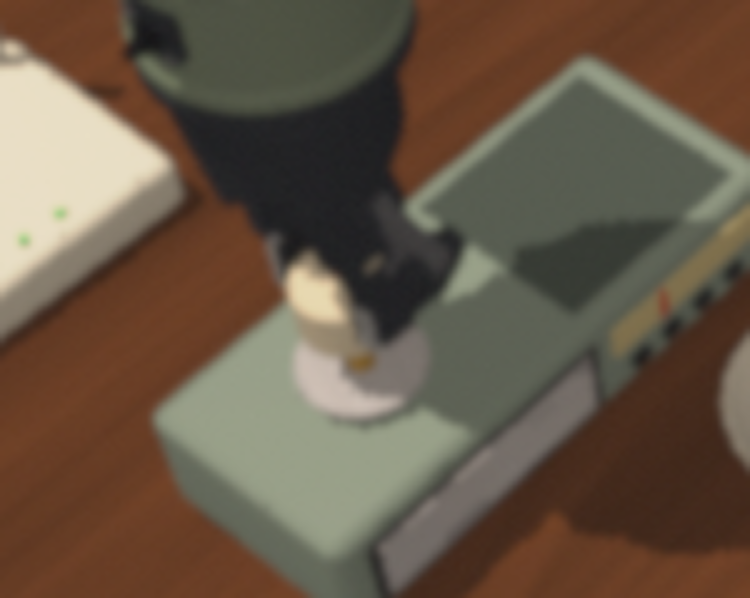

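>>> carry_out:
  deltas: [-1, -0.05, 0.1, 0, 0, -1, 0, 0, 0.6, 0, -1, 0, 0, 0.4, 0, -1, 0, 0, 0, 0, -1, 0, 0, 0, 0, -1, 0, 0, 0, 0]

```text
clock: 22.53
position: [0.5647, 0.196, 0.1243]
tool_rot: [-3.142, 0.0, 0.016]
force: [-0.4, 0.2, -0.7]
grip_width: 0.0383
```

>>> carry_out:
  deltas: [-1, 0.03, 0, 0.2, 0, -1, 0, 0, 0.2, 0, -1, 0, 0, 0.2, 0, -1, 0, 0, 0.2, 0, -1, 0, 0, 0, 0, -1, 0, 0, 0, 0]
  newtons: 70

```text
clock: 23.03
position: [0.5649, 0.1959, 0.1162]
tool_rot: [3.142, 0.0, 0.016]
force: [-0.9, 0.9, -0.2]
grip_width: 0.0377
```

Tip clear with no contact force; continuing down.

>>> carry_out:
  deltas: [-1, 0.02, 0, 0.2, 0, -1, 0, 0, 0.2, 0, -1, 0, 0, 0.2, 0, -1, 0, 0, 0, 0, -1, 0, 0, 0, 0]

```text
clock: 23.45
position: [0.5651, 0.1959, 0.1102]
tool_rot: [3.142, 0.0, 0.016]
force: [1.2, 0.4, -0.0]
grip_width: 0.038
```

>>> carry_out:
  deltas: [-1, 0, 0, 0.2, 0, -1, 0, 0, 0.2, 0, -1, 0, 0, 0.2, 0, -1, 0, 0, 0.1, 0, -1, 0, 0, 0, 0, -1, 0, 0, 0, 0]

```text
clock: 23.95
position: [0.5652, 0.196, 0.1032]
tool_rot: [3.142, 0.0, 0.016]
force: [-0.0, 0.8, -1.3]
grip_width: 0.0376
```

>>> carry_out:
  deltas: [-1, 0, 0, 0.15, 0, -1, 0, 0, 0.15, 0, -1, 0, 0, 0.15, 0, -1, 0, 0, 0, 0, -1, 0, 0, 0, 0]

```text
clock: 24.37
position: [0.5653, 0.196, 0.0989]
tool_rot: [-3.142, -0.0, 0.016]
force: [-0.2, 0.3, 3.3]
grip_width: 0.0374
```

>>> carry_out:
  deltas: [-1, 0, 0, 0.1, 0, -1, 0, 0, 0.1, 0, -1, 0, 0, 0, 0, -1, 0, 0, 0, 0]

```text
clock: 24.7
position: [0.5653, 0.196, 0.0969]
tool_rot: [-3.141, -0.0, 0.016]
force: [-0.2, -1.2, 6.7]
grip_width: 0.0376
```

>>> carry_out:
  deltas: [-1, 0, 0, 0.1, 0, -1, 0, 0, 0.1, 0, -1, 0, 0, 0, 0, -1, 0, 0, 0, 0]

```text
clock: 25.03
position: [0.5653, 0.196, 0.095]
tool_rot: [-3.142, -0.0, 0.016]
force: [-0.0, -0.5, 7.7]
grip_width: 0.0379
```

Run:
```python
from sil import *
goto([.5652,.1961,.0948],.015)
```

```text
clock 25.03 pos [0.5653 0.196  0.095 ] rpy [-3.1415 -0.0004  0.0163] F [-0.  -0.5  7.7] w 0.0379 q7 -0.78
shift cm (tool axes now) [-0.01 -0.01  0.02] turn deg about tool z 0.07
```

>>> carry_out:
  deltas: [-1, 0, 0, 0.08, 0, -1, 0, 0, 0, 0, -1, 0, 0, 0, 0, -1, 0, 0, 0, 0]

```text
clock: 25.37
position: [0.5654, 0.1961, 0.0948]
tool_rot: [3.142, -0.001, 0.016]
force: [-2.8, -2.4, 17.1]
grip_width: 0.0379
```

Run:
```python
from sil import *
im=grab_frame("wrist"); cv2.imwrite("pics/w16.png",im[:,:,::-1])
im=grab_frame("scene"); cv2.imwrite("pics/s16.png",cv2.resize(im[120:330,190:450,::-1],None,fx=3,fy=2.8,interpolation=2))
im=grab_frame("side"); cv2.imwrite("pics/t16.png",cv2.resize(im[200:420,160:440,::-1],None,fx=2.8,fy=2.7,interpolation=2))
goto([.5652,.1961,.0948],.015)
```

```text
clock 25.52 pos [0.5654 0.1961 0.0947] rpy [-3.1416 -0.0007  0.0163] F [-5.  -2.1 16. ] w 0.0381 q7 -0.78
shift cm (tool axes now) [-0.02 -0.   -0.01] turn deg about tool z 0.07
```

View pics/w16.png

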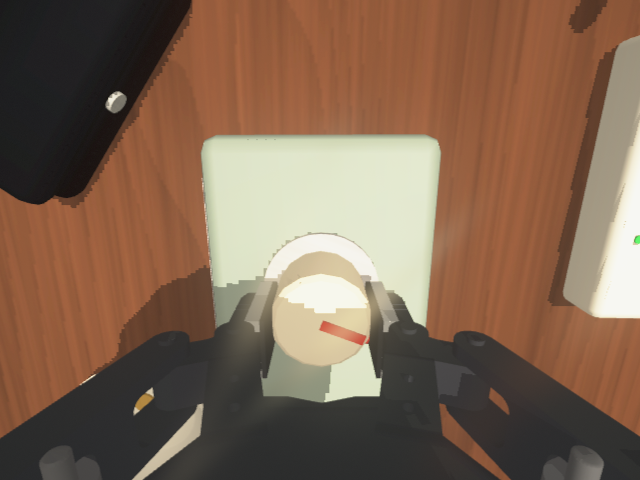

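View pics/s16.png

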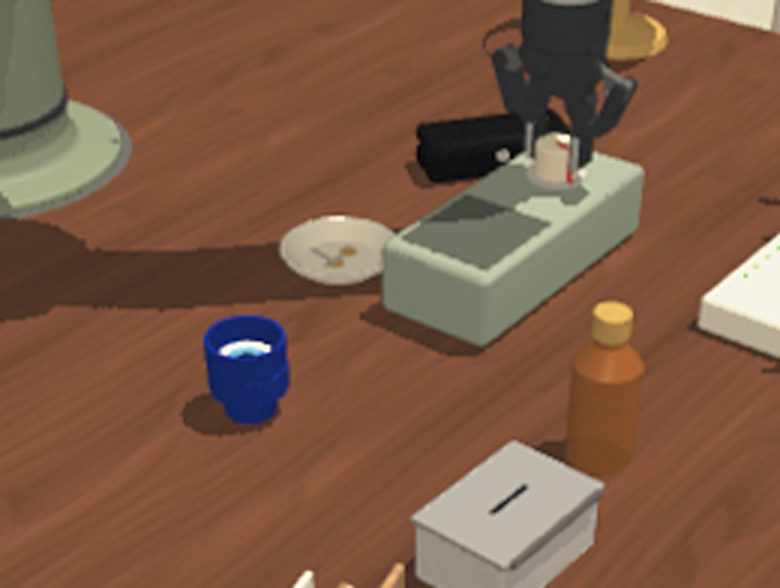

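View pics/t16.png

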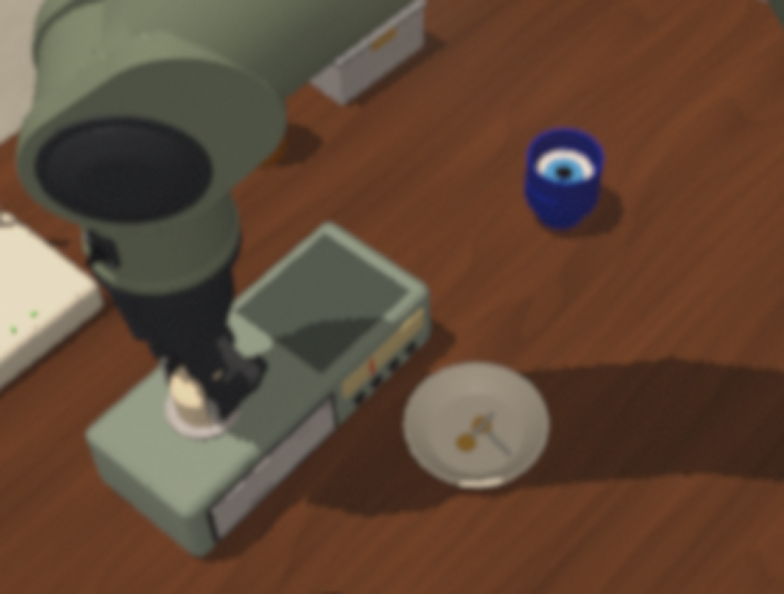

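The knob sits in the same pixels of the wrist picture as when I grasped it, with the pointer at (321,325)–(366,341), so it hasn't slipped. The disc is flush below it and the bowls are still nested. Handing in.

Run:
```python
from h import *
job.job_done(); goto([.5652,.1961,.0948],.015)
```

```text
the job is handed in; nothing more can be done
the job is handed in; nothing more can be done
```

I nested the blue bowl in its twin and let go. I then fitted the ivory knob on the spindle and pushed it to the bottom stop. I handed the job in at 25.5 s with the knob still gripped at 70 N and pressed. No verdict is reported.

- **Bowl:** The last side and scene pictures show it upright in the twin. The tool stopped at the height expected for a seated bowl. The force on the tool touched about 15 N as the bowl seated, and I backed off before opening the fingers.
- **Knob position:** The tool height puts its underside at z ≈ 0.085 m, against an expected bottom of 0.085 m. That means it is home and the spindle is about 6 mm down. It is centred within about 0.3 mm by tool position.
- **Pointers:** They agree within about 1–2°. I measured the knob's pointer on the table at −21 to −22°, turned it about 1° in the hand, and the disc's pointer was at −21°. With the knob on, I only checked the pointer by eye. It sat in the same place in the hand as when I grasped it, so it had not slipped.
- **Push:** The last reading was about 16 N upward and 5 N sideways, clear of the roughly 9 N the spring needs. The force jumped when the spindle reached the bottom.
- **Bystanders:** I handled none of them. Those visible in the last pictures looked unmoved, but the shoehorn was out of frame and I measured no distances.
- **Checks that disagreed:** The scene and side cameras put the spindle about 7 mm from the wrist camera's position and the bowl about 5 mm. I used the wrist values, which repeated to 0.1 mm for the spindle. One automatic fit of the gripped knob failed, so I checked it with a projected overlay, which matched to about 0.3 mm.

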